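# Load the drip-tray dryer and set its timer

### The job

Turn the dryer's timer dial all the way back to off (pointer at the red mark), then hang every white drip tray by the eye in its back plate on a blue peg, one tray to a peg with its basin facing out. Once they all hang, set the timer to two clicks from off for each tray hung, and then press the green start button fully down and let it go. Leave the jug, the cleaner bottle and the sponge where they are.

Things in the scene. Friction and masses are not known exactly. Their poses are not given: they have to be found in the camera images.
- trayA: white drip tray (all alike, may be absent; about 0.16 kg): flat basin 80 x 96 x 22 mm (x, y, z), grey slats; at its +x end an upright back plate 5 mm thick, 50 mm wide, reaching 128 mm above the underside, with an eye in it; pinch the plate across its thickness near its top edge. Origin: underside, in the middle; z up, +x to the plate, whose mid-plane is at x = +40 mm. Starts standing on its basin
- trayA_eye (a point): centre of tray A's eye, a 26 x 26 mm square through hole in the plate, spanning 58 to 84 mm above the tray's underside; axes as the tray's. On a peg the basin points out from the panel, and the tray leans (up to 20 degrees) until the plate's foot rests on the panel
- trayB: white drip tray (all alike, may be absent; about 0.16 kg): flat basin 80 x 96 x 22 mm (x, y, z), grey slats; at its +x end an upright back plate 5 mm thick, 50 mm wide, reaching 128 mm above the underside, with an eye in it; pinch the plate across its thickness near its top edge. Origin: underside, in the middle; z up, +x to the plate, whose mid-plane is at x = +40 mm. Starts standing on its basin
- trayB_eye (a point): centre of tray B's eye, a 26 x 26 mm square through hole in the plate, spanning 58 to 84 mm above the tray's underside; axes as the tray's. On a peg the basin points out from the panel, and the tray leans (up to 20 degrees) until the plate's foot rests on the panel
- trayC: white drip tray (all alike, may be absent; about 0.16 kg): flat basin 80 x 96 x 22 mm (x, y, z), grey slats; at its +x end an upright back plate 5 mm thick, 50 mm wide, reaching 128 mm above the underside, with an eye in it; pinch the plate across its thickness near its top edge. Origin: underside, in the middle; z up, +x to the plate, whose mid-plane is at x = +40 mm. Starts standing on its basin
- trayC_eye (a point): centre of tray C's eye, a 26 x 26 mm square through hole in the plate, spanning 58 to 84 mm above the tray's underside; axes as the tray's. On a peg the basin points out from the panel, and the tray leans (up to 20 degrees) until the plate's foot rests on the panel
- trayD: white drip tray (all alike, may be absent; about 0.16 kg): flat basin 80 x 96 x 22 mm (x, y, z), grey slats; at its +x end an upright back plate 5 mm thick, 50 mm wide, reaching 128 mm above the underside, with an eye in it; pinch the plate across its thickness near its top edge. Origin: underside, in the middle; z up, +x to the plate, whose mid-plane is at x = +40 mm. Starts standing on its basin
- trayD_eye (a point): centre of tray D's eye, a 26 x 26 mm square through hole in the plate, spanning 58 to 84 mm above the tray's underside; axes as the tray's. On a peg the basin points out from the panel, and the tray leans (up to 20 degrees) until the plate's foot rests on the panel
- rack: fixed stainless drying rack; origin on the table at the middle of the front face of its upright panel (500 mm long in y, 12 mm thick, 160 mm high); +x points into the panel, away from the robot. In front a flat drain slab 140 x 500 x 18 mm, behind a grey blower housing 130 mm deep, 135 mm high. Four blue pegs stick out of the panel towards -x, 120 mm apart
- peg0 (a point): middle of a blue peg, on its axis, 27.5 mm in front of the panel and 157.5 mm above the table; axes as the rack's (-x: out of the panel). The peg is 10 mm thick; its axis rises straight from 150 mm high at the panel to 165 mm at the tip, 55 mm in front of the panel
- peg1 (a point): middle of a blue peg, on its axis, 27.5 mm in front of the panel and 157.5 mm above the table; axes as the rack's (-x: out of the panel). The peg is 10 mm thick; its axis rises straight from 150 mm high at the panel to 165 mm at the tip, 55 mm in front of the panel
- peg2 (a point): middle of a blue peg, on its axis, 27.5 mm in front of the panel and 157.5 mm above the table; axes as the rack's (-x: out of the panel). The peg is 10 mm thick; its axis rises straight from 150 mm high at the panel to 165 mm at the tip, 55 mm in front of the panel
- peg3 (a point): middle of a blue peg, on its axis, 27.5 mm in front of the panel and 157.5 mm above the table; axes as the rack's (-x: out of the panel). The peg is 10 mm thick; its axis rises straight from 150 mm high at the panel to 165 mm at the tip, 55 mm in front of the panel
- dial (a joint): timer dial, rad; 0 = off (stop; pointer at the red mark), grows clockwise seen from above, 24 degrees (0.419 rad) per click, stop at 10 clicks. Spring detents (about 0.1 N m to pass) pull it to the nearest click when let go. Starts 3 to 9 clicks on
- dial_grip (a point): on the dial's vertical axis at grip height, 34 mm above the box's top; turns with the dial. Black disc, diameter 60, 8 mm high, with a grip bar 56 mm long (point's x), 16 mm wide, up to 50 mm above the box's top; its -x end is the pointer (white line). At 0 the axes are the box's. Marks around: red = off, then a white one per click, every second one longer
- control: fixed control box, 190 x 125 x 70 mm (x, y, z), grey top; origin at the centre of its underside. Dial axis at x = +30 mm, button at x = -65 mm, y = 0; red mark in the direction -x of the dial's axis
- start (a joint): green start button, m; 0 = up, 0.006 = fully down; springs back; about 5 N when fully down
- start_top (a point): centre of the start button's top face (32 mm diameter); press straight down
- jug: bystander: clear jug, 90 mm diameter, 110 mm high; origin under its centre
- cleaner: bystander: white cleaner bottle, 68 mm diameter, 190 mm high; origin under its centre
- sponge: bystander: yellow sponge block 70 x 110 x 35 mm; origin under its centre

How it is judged (in metres and radians):
On the way, in this order (a step that is already met when the one before it is completed fails the run):
1. the dial is turned back to off (value of joint dial below 0.13 rad), for 0.2 s.
2. every tray hangs on a peg by its eye, the dial still off ((distance between trayA_eye and peg0 below 0.034 m or distance between trayA_eye and peg1 below 0.034 m or distance between trayA_eye and peg2 below 0.034 m or distance between trayA_eye and peg3 below 0.034 m) and angle between each of trayA, trayB, trayC, trayD's own z axis and vertical below 0.5 rad and (distance between trayB_eye and peg0 below 0.034 m or distance between trayB_eye and peg1 below 0.034 m or distance between trayB_eye and peg2 below 0.034 m or distance between trayB_eye and peg3 below 0.034 m) and (distance between trayC_eye and peg0 below 0.034 m or distance between trayC_eye and peg1 below 0.034 m or distance between trayC_eye and peg2 below 0.034 m or distance between trayC_eye and peg3 below 0.034 m) and (distance between trayD_eye and peg0 below 0.034 m or distance between trayD_eye and peg1 below 0.034 m or distance between trayD_eye and peg2 below 0.034 m or distance between trayD_eye and peg3 below 0.034 m) and value of joint dial below 0.13 rad), for 0.3 s.
3. the dial stands at two clicks for each tray present: 4 for two trays, 6 for three, 8 for four (((value of joint dial between 1.546 and 1.806 rad and height (world z) of each of trayC, trayD below -5 m) or (value of joint dial between 1.546 and 1.806 rad and height (world z) of each of trayB, trayD below -5 m) or (value of joint dial between 1.546 and 1.806 rad and height (world z) of each of trayB, trayC below -5 m) or (value of joint dial between 2.383 and 2.643 rad and height (world z) of trayB below -5 m and not (height (world z) of trayC below -5 m and value of joint dial above -9 rad) and not (height (world z) of trayD below -5 m and value of joint dial above -9 rad)) or (value of joint dial between 2.383 and 2.643 rad and height (world z) of trayC below -5 m and not (height (world z) of trayB below -5 m and value of joint dial above -9 rad) and not (height (world z) of trayD below -5 m and value of joint dial above -9 rad)) or (value of joint dial between 2.383 and 2.643 rad and height (world z) of trayD below -5 m and not (height (world z) of trayB below -5 m and value of joint dial above -9 rad) and not (height (world z) of trayC below -5 m and value of joint dial above -9 rad)) or (value of joint dial between 3.221 and 3.481 rad and not (height (world z) of trayB below -5 m and value of joint dial above -9 rad) and not (height (world z) of trayC below -5 m and value of joint dial above -9 rad) and not (height (world z) of trayD below -5 m and value of joint dial above -9 rad)))), for 0.4 s.
4. the start button is pressed with the dial set (value of joint start above 0.0042 m and ((value of joint dial between 1.546 and 1.806 rad and height (world z) of each of trayC, trayD below -5 m) or (value of joint dial between 1.546 and 1.806 rad and height (world z) of each of trayB, trayD below -5 m) or (value of joint dial between 1.546 and 1.806 rad and height (world z) of each of trayB, trayC below -5 m) or (value of joint dial between 2.383 and 2.643 rad and height (world z) of trayB below -5 m and not (height (world z) of trayC below -5 m and value of joint dial above -9 rad) and not (height (world z) of trayD below -5 m and value of joint dial above -9 rad)) or (value of joint dial between 2.383 and 2.643 rad and height (world z) of trayC below -5 m and not (height (world z) of trayB below -5 m and value of joint dial above -9 rad) and not (height (world z) of trayD below -5 m and value of joint dial above -9 rad)) or (value of joint dial between 2.383 and 2.643 rad and height (world z) of trayD below -5 m and not (height (world z) of trayB below -5 m and value of joint dial above -9 rad) and not (height (world z) of trayC below -5 m and value of joint dial above -9 rad)) or (value of joint dial between 3.221 and 3.481 rad and not (height (world z) of trayB below -5 m and value of joint dial above -9 rad) and not (height (world z) of trayC below -5 m and value of joint dial above -9 rad) and not (height (world z) of trayD below -5 m and value of joint dial above -9 rad)))), for 0.05 s.
At the end, for the whole second after the job is handed in: every tray present hangs at rest with a peg through its eye (eye centre within 34 mm of the middle of the peg), tilted less than 29 degrees; the dial is at two clicks per tray (within 7 degrees); the button is up again ((distance between trayA_eye and peg0 below 0.034 m or distance between trayA_eye and peg1 below 0.034 m or distance between trayA_eye and peg2 below 0.034 m or distance between trayA_eye and peg3 below 0.034 m) and angle between each of trayA, trayB, trayC, trayD's own z axis and vertical below 0.5 rad and (distance between trayB_eye and peg0 below 0.034 m or distance between trayB_eye and peg1 below 0.034 m or distance between trayB_eye and peg2 below 0.034 m or distance between trayB_eye and peg3 below 0.034 m) and (distance between trayC_eye and peg0 below 0.034 m or distance between trayC_eye and peg1 below 0.034 m or distance between trayC_eye and peg2 below 0.034 m or distance between trayC_eye and peg3 below 0.034 m) and (distance between trayD_eye and peg0 below 0.034 m or distance between trayD_eye and peg1 below 0.034 m or distance between trayD_eye and peg2 below 0.034 m or distance between trayD_eye and peg3 below 0.034 m) and ((value of joint dial between 1.546 and 1.806 rad and height (world z) of each of trayC, trayD below -5 m) or (value of joint dial between 1.546 and 1.806 rad and height (world z) of each of trayB, trayD below -5 m) or (value of joint dial between 1.546 and 1.806 rad and height (world z) of each of trayB, trayC below -5 m) or (value of joint dial between 2.383 and 2.643 rad and height (world z) of trayB below -5 m and not (height (world z) of trayC below -5 m and value of joint dial above -9 rad) and not (height (world z) of trayD below -5 m and value of joint dial above -9 rad)) or (value of joint dial between 2.383 and 2.643 rad and height (world z) of trayC below -5 m and not (height (world z) of trayB below -5 m and value of joint dial above -9 rad) and not (height (world z) of trayD below -5 m and value of joint dial above -9 rad)) or (value of joint dial between 2.383 and 2.643 rad and height (world z) of trayD below -5 m and not (height (world z) of trayB below -5 m and value of joint dial above -9 rad) and not (height (world z) of trayC below -5 m and value of joint dial above -9 rad)) or (value of joint dial between 3.221 and 3.481 rad and not (height (world z) of trayB below -5 m and value of joint dial above -9 rad) and not (height (world z) of trayC below -5 m and value of joint dial above -9 rad) and not (height (world z) of trayD below -5 m and value of joint dial above -9 rad))) and value of joint start below 0.0015 m and linear speed of each of trayA, trayB, trayC, trayD below 0.05 m/s); the robot touches nothing.
It fails at once if the jug is shifted by more than 40 mm or tipped over (distance of jug from where it was at the start of the episode above 0.04 m or angle between jug's own z axis and vertical above 0.6 rad).
It fails at once if the cleaner is shifted by more than 40 mm or tipped over (distance of cleaner from where it was at the start of the episode above 0.04 m or angle between cleaner's own z axis and vertical above 0.6 rad).
It fails at once if the sponge is shifted by more than 40 mm or tipped over (distance of sponge from where it was at the start of the episode above 0.04 m or angle between sponge's own z axis and vertical above 0.6 rad).
Of trayB, trayC, trayD only 1 to 3 are there at a start; the rules pass over those that are not, and their reading is None.
At some moment in a run one of trayA, trayB, trayC, trayD may be knocked a few centimetres aside while the robot is not near it.
It also fails if it takes over 210 s, if anything falls off the work surface, if the arm or the gripper's body presses on something with over 40 N, if the wrist force passes 120 N, or if a joint passes its speed limit or range.

### The arm

A 6-joint arm with a two-finger parallel gripper is mounted at the origin on the work surface. World frame = base frame: x ahead of the robot, y to its left, z up, the work surface at z = 0. Lengths are in m, angles in degrees, forces in N, time in s.
With the tool pointing down it reaches from about 0.375 to 0.9 m from the base axis. Payload 3.1 kg.
Tool frame: the origin (TCP) lies at the very end of the fingers, on their centre line; the grasp point (between the pads) lies 19 mm behind it (grasp_offset is the distance from the TCP to the grasp point, in m); z points along the fingers, y is the direction in which the jaws open and shut (so a half turn about z gives the same grasp; the last joint's range is limited). The gripper opens to 87 mm and grips with 3 to 60 N. Pads are 19 mm wide; open, the fingers measure 117 mm over their backs; the gripper's body (75 mm by 190 mm) begins 51 mm behind the grasp point.
Start: joints at [65.174, 30.224, 82.088, -0, 67.689, -10.227], TCP at [0.157, 0.605, 0.223] pointing down, gripper open.
Joint ranges: [-176.69, 176.69], [-43.24, 126.21], [12.49, 139.97], [-82, 262], [0, 151.66], [-163.58, 163.58]. Speed limits (degrees/s): [159.86, 159.86, 180, 180, 180, 180].

### API

Orientations are given as a 3x3 rotation matrix whose columns are the frame's x, y, z axes.
In Python, from rig import * gives the robot as it stands. The module is installed in compiled form; this text tells all that it offers.
- The arm moves only by the tool play_rows, never from a script. Its argument "plan" is a list that holds one entry, the list of rows, each a list of 7 numbers: the shift along the world's x, y, z each as a share of 5 cm, from -1 to 1, then the turn, a rotation vector about the world's x, y, z each as a share of pi rad, from -1 to 1, then the gripper's target within -1 to 1 (fully open at 1, half-way at 0, shut at -1). A call has 1 to 12 rows; each row shifts and turns the commanded pose from where the row before left it; what a row does not reach is not made up. A row lasts 1/10 s, in which the tool goes at most 50 mm and 8.59 degrees, less where a joint would pass 70% of its speed; a pose out of reach is approached as far as the arm can. A call with a number of a shift or a turn outside -1 to 1 is refused whole. A call with a gripper value outside its range is refused whole. The fingers move at their own pace and stop on an object; the grip force is fixed at half the most. Time passes only in rows, so rows that do not move let the fingers close. It gives the time, the measured TCP pose, the force and the opening at its end, in the units of the state.
- read_state(): the state, without advancing time (a new reading comes with each control period).
- capture(name): name is "side" or "top" or "wrist"; returns the picture (400x640x3 uint8, red, green, blue); there is no depth.
- camera_params(name): a dict with "intrinsics" (3x3 intrinsics, pixels), "R" (3x3) and "t" (3): a world point X has camera coordinates R X + t; the wrist camera has in their place "mount" (4x4, takes a point from camera to tool coordinates, whose origin is the TCP and whose axes are the flange's). Camera axes: x right, y down, z forward; pixel columns grow to the right and rows downward; lengths in m; the calibration is good to about 2 mm. A picture is of the moment at which its call begins: read the wrist's pose just before it. camera_params takes no time and is no camera call.
- hand_in(): hands the job in, once; it reports no verdict.
The state is a dict: "time_s": time; "joint_positions": joint angles; "qvel": joint speeds; "tau": joint torques, N m; "position": TCP position; "tcp_rot": TCP orientation; "force": force on the tool from outside, world axes, zero at the start; "moment": the same for the moment, N m; "opening": opening from 0.0 (shut) to 1.0 (fully open).
Only numpy, scipy, OpenCV 4.12 (cv2) and the standard library are available. Lean on these libraries where they do the work, as an engineer would, in place of code of your own. Each camera call takes 0.05 s, during which the arm holds its last target. There are 200 camera calls.

## Working session

There is one attempt and no reset: what is moved stays moved. The work goes in short steps, Python scripts to look and compute and a tool call to move; the robot and the scene stay as the last step left them, time stands still between calls to the robot, and variables do not carry over. Pictures are saved under pics/ and viewed, about 12 in all and at most 16, crops included, and the job is handed in when it is done.

Besides the shell and the picture viewer there is one more tool, called as name(argument=value, ...) on one line, values as JSON. play_rows: Moves the arm, as the interface text tells. Its arguments: {"type":"object","properties":{"plan":{"type":"array"}},"required":["plan"]}

```bash
mkdir -p pics && python3 - <<'E'
from rig import *
import cv2,numpy as np
s=read_state();print(s)
for n in("side","top","wrist"):
    im=capture(n);cv2.imwrite(f"pics/{n}0.png",im[:,:,::-1]);print(n,camera_params(n))
a=cv2.imread("pics/top0.png");b=cv2.imread("pics/side0.png")
E
```

```text
{'time_s': 0.0, 'joint_positions': array([ 6.51745641e+01,  3.02785463e+01,  8.21575855e+01, -2.25989306e-03,
        6.76894609e+01, -1.02273865e+01]), 'qvel': array([-0.01026768, -0.0798796 ,  0.05038615,  0.05334473, -0.00622448,
        0.02847548]), 'tau': array([ 1.81889891e-04, -4.40026259e+01, -1.76598483e+01,  6.34381059e-02,
        5.80447877e-02, -1.30965559e-04]), 'position': array([0.15718713, 0.60413829, 0.22156949]), 'tcp_rot': array([[-9.67721379e-01,  2.52020925e-01, -8.87206072e-04],
       [ 2.52022239e-01,  9.67719366e-01, -2.00476408e-03],
       [ 3.53324001e-04, -2.16364872e-03, -9.99997597e-01]]), 'force': array([ 0.77089823, -0.21977038,  0.9550424 ]), 'moment': array([ 0.00259764,  0.00747002, -0.03340639]), 'opening': 1.0005692060888014}
side {'intrinsics': array([[450.13230736,   0.        , 321.70498088],
       [  0.        , 450.13230736, 204.11685586],
       [  0.        ,   0.        ,   1.        ]]), 'R': array([[ 0.85380236, -0.52059104, -0.00254869],
       [-0.40724056, -0.66483456, -0.62621892],
       [ 0.3243095 ,  0.53570513, -0.7796431 ]])
[... 292 characters left out ...]
,
       [-9.96874968e-01,  7.21577370e-03, -7.86653084e-02],
       [ 7.86697443e-02,  3.32545941e-04, -9.96900677e-01]]), 't': array([0.04039665, 0.56469811, 1.21037832])}
wrist {'intrinsics': array([[309.03430057,   0.        , 317.80357664],
       [  0.        , 309.03430057, 200.07808339],
       [  0.        ,   0.        ,   1.        ]]), 'mount': array([[-5.77618052e-04, -9.64762634e-01, -2.63121126e-01,
         7.23758712e-02],
       [ 9.99999832e-01, -5.47255397e-04, -1.88682674e-04,
        -3.36104467e-04],
       [ 3.80395375e-05, -2.63121191e-01,  9.64762788e-01,
        -1.61491132e-01],
       [ 0.00000000e+00,  0.00000000e+00,  0.00000000e+00,
         1.00000000e+00]])}
```

View pics/top0.png

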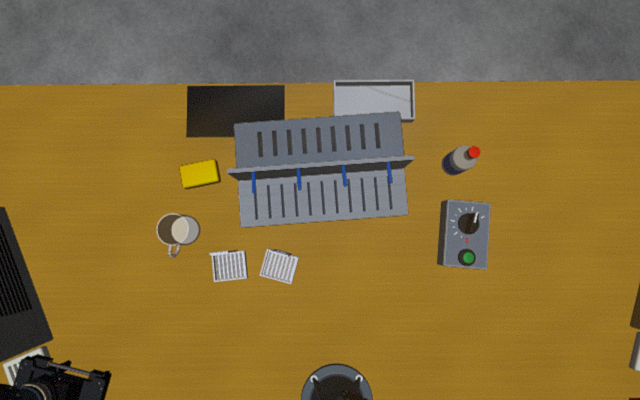

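View pics/side0.png

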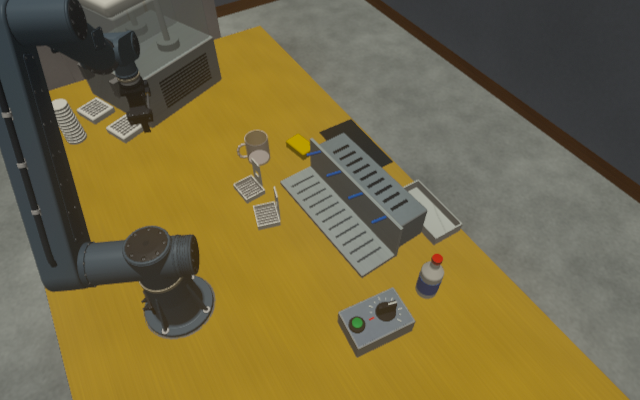

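The top view shows two trays near (228,265) and (279,265), the rack at (320,170), the control box at (465,235), the jug at (178,229), the sponge at (199,173) and the cleaner at (460,160). The side view also shows flat white things near the machine at (125,127) and (95,108), partly behind the arm. I'll check whether those are trays.

```bash
python3 - <<'E'
import cv2,numpy as np
w=cv2.imread("pics/wrist0.png");b=cv2.imread("pics/side0.png");t=cv2.imread("pics/top0.png")
c1=cv2.resize(b[85:155,40:170],(400,216),interpolation=cv2.INTER_CUBIC)
c2=cv2.resize(b[125:235,225:345],(400,366),interpolation=cv2.INTER_CUBIC)
c3=cv2.resize(t[195:275,425:505],(400,400),interpolation=cv2.INTER_CUBIC)
w=cv2.resize(w,(400,250))
L=np.vstack([c1,c2]);R=np.vstack([w,c3[:332]])
cv2.imwrite("pics/m1.png",np.hstack([L,R]))
E
```

```text
(no output)
```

View pics/m1.png

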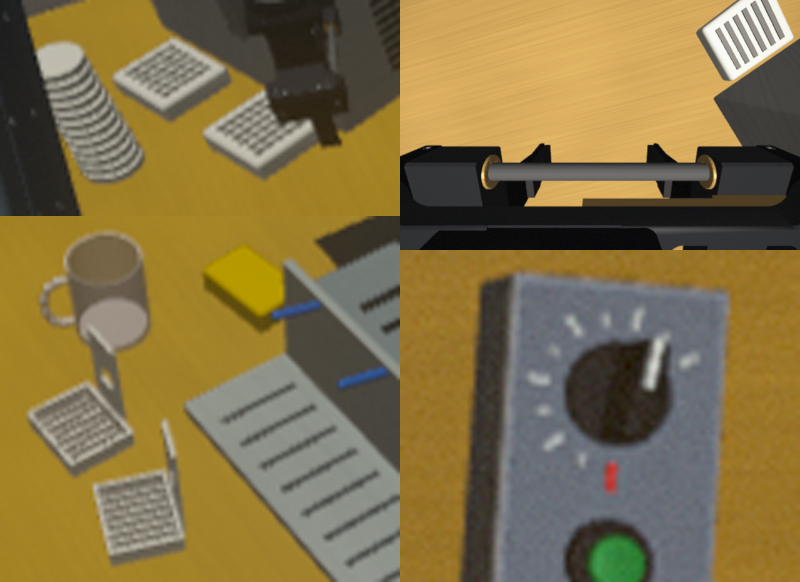

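The crops show that the flat white things by the machine have no back plate, so they are decor; I'll check again once the arm has moved away. Two trays with plates stand at the jug and the rack. The dial pointer sits about 8 clicks from the red mark. Next I'll measure coarsely from two views.

```bash
cat > h.py <<'E'
from rig import *
import cv2,numpy as np
def cam(name,s=None):
    p=camera_params(name);K=p["intrinsics"]
    if name=="wrist":
        M=p["mount"];Rt=s["tcp_rot"]@M[:3,:3];c=s["position"]+s["tcp_rot"]@M[:3,3]
        return K,Rt.T,-Rt.T@c
    return K,p["R"],p["t"]
def ray(C,uv):
    K,R,t=C;d=R.T@np.linalg.inv(K)@np.array([uv[0],uv[1],1.]);return -R.T@t,d/np.linalg.norm(d)
def onz(C,uv,z):
    o,d=ray(C,uv);return o+d*(z-o[2])/d[2]
def proj(C,X):
    K,R,t=C;q=K@(R@np.asarray(X,float)+t);return q[:2]/q[2]
def tri(obs):
    A=np.zeros((3,3));b=np.zeros(3);rs=[ray(C,u) for C,u in obs]
    for o,d in rs: P=np.eye(3)-np.outer(d,d);A+=P;b+=P@o
    X=np.linalg.solve(A,b);return X,max(np.linalg.norm(np.cross(X-o,d)) for o,d in rs)
def comps(im,mask,amin=15):
    n,l,st,c=cv2.connectedComponentsWithStats(mask.astype(np.uint8));
    return [(c[i],st[i,4],l==i) for i in range(1,n) if st[i,4]>=amin]
def ends(m):
    v,u=np.nonzero(m);p=np.c_[u,v].astype(float);c=p.mean(0);_,_,V=np.linalg.svd(p-c);s=(p-c)@V[0]
    return c+V[0]*(s.min()-.3),c+V[0]*(s.max()+.3),2*np.std((p-c)@V[1])
def masks(im):
    h=cv2.cvtColor(im,cv2.COLOR_RGB2HSV);H,S,V=h[...,0],h[...,1],h[...,2]
    return dict(green=(H>45)&(H<85)&(S>100)&(V>50),blue=(H>100)&(H<130)&(S>120)&(V>60),red=((H<6)|(H>174))&(S>130)&(V>90),white=(S<45)&(V>150))
def snap(name,f):
    s=read_state();im=capture(name);cv2.imwrite("pics/"+f,im[:,:,::-1]);return cam(name,s),im,s
E
python3 - <<'E'
from h import *
np.set_printoptions(precision=4,suppress=True)
C={n:cam(n) for n in("top","side")}
I={n:cv2.imread(f"pics/{n}0.png")[:,:,::-1].copy() for n in C}
for n in C:
    M=masks(I[n])
    for k in("green","red","blue"):
        for c,a,m in comps(I[n],M[k],5):
            e=ends(m);print(n,k,c,a,e[0],e[1])
            if k=="green":print("  onz .078",onz(C[n],c,.078))
            if k=="red":print("  onz .07",onz(C[n],c,.07))
            if k=="blue":print("   onz",[onz(C[n],x,z)[:2] for x in e[:2] for z in(.15,.165)])
E
```

```text
top green [467.7672 257.3276] 116 [463.7724 252.6549] [472.0574 262.3457]
  onz .078 [ 0.4111 -0.3697  0.078 ]
top red [473.5895 151.8842] 95 [468.8662 147.6986] [477.8311 155.643 ]
  onz .07 [ 0.7115 -0.3996  0.07  ]
top red [466.5 240. ] 10 [466.5 237.7] [466.5 242.3]
  onz .07 [ 0.4594 -0.3706  0.07  ]
top blue [388.8429 171.7429] 70 [387.5615 161.6265] [390.1933 182.4046]
   onz [array([ 0.6703, -0.1392]), array([ 0.6675, -0.1368]), array([ 0.6143, -0.1451]), array([ 0.6123, -0.1427])]
top blue [343.8267 174.7733] 75 [342.7265 164.6195] [344.9794 185.4123]
   onz [array([ 0.6631, -0.0192]), array([ 0.6604, -0.0185]), array([ 0.6071, -0.0246]), array([ 0.6052, -0.0238])]
top blue [298.6301 177.7397] 73 [298.1466 167.6447] [299.1835 189.2916]
   onz [array([0.6558, 0.1   ]), array([0.6532, 0.0991]), array([0.5976, 0.0974]), array([0.5958, 0.0965])]
top blue [253.24   181.9333] 75 [252.9918 171.6759] [253.5154 193.3118]
   onz [array([0.6458, 0.2206]), array([0.6434, 0.218 ]), array([0.5877, 0.2188]), array([0.5861, 0.2163])]
side green [356.8485 322.2323] 99 [352.286  325.8446] [36
[... 308 characters left out ...]
114 151.0069] [306.5677 154.52  ]
   onz [array([0.649 , 0.2215]), array([0.6411, 0.2084]), array([0.598 , 0.2319]), array([0.5908, 0.2187])]
side blue [333.0286 173.2   ] 35 [340.3313 171.0641] [325.781  175.3198]
   onz [array([0.657 , 0.1015]), array([0.649 , 0.0899]), array([0.6037, 0.1108]), array([0.5965, 0.0992])]
side blue [354.9487 195.2051] 39 [362.2464 192.7897] [347.5675 197.6481]
   onz [array([ 0.6656, -0.019 ]), array([ 0.6576, -0.0289]), array([ 0.6126, -0.011 ]), array([ 0.6053, -0.0211])]
side blue [378.2381 219.1429] 42 [385.4077 216.2035] [370.7612 222.2083]
   onz [array([ 0.673 , -0.1378]), array([ 0.6648, -0.1461]), array([ 0.6196, -0.1329]), array([ 0.6121, -0.1413])]
```

play_rows(plan=[[[0.72, -0.64, 0.1, 0, 0, -0.041, 1], [0.72, -0.64, 0.1, 0, 0, -0.041, 1], [0.72, -0.64, 0.1, 0, 0, -0.041, 1], [0.72, -0.64, 0.1, 0, 0, -0.041, 1], [0.72, -0.64, 0.1, 0, 0, -0.041, 1], [0.72, -0.64, 0.1, 0, 0, -0.041, 1], [0.72, -0.64, 0.1, 0, 0, -0.041, 1], [0.72, -0.64, 0.1, 0, 0, -0.041, 1], [0.72, -0.64, 0.1, 0, 0, -0.041, 1], [0.72, -0.64, 0.1, 0, 0, -0.041, 1]]])

```text
time_s: 1.15
position: [0.5185, 0.2832, 0.2725]
tcp_rot: [[-0.022, 1.0, -0.001], [1.0, 0.022, 0.0], [0.0, -0.001, -1.0]]
force: [0.4, 1.1, 0.5]
opening: 0.997
```

play_rows(plan=[[[0, -0.96, 0, 0, 0, -0.041, 1], [0, -0.96, 0, 0, 0, -0.041, 1], [0, -0.96, 0, 0, 0, -0.041, 1], [0, -0.96, 0, 0, 0, -0.041, 1], [0, -0.96, 0, 0, 0, -0.041, 1], [0, -0.96, 0, 0, 0, -0.041, 1], [0, -0.96, 0, 0, 0, -0.041, 1], [0, -0.96, 0, 0, 0, -0.041, 1], [0, -0.96, 0, 0, 0, -0.041, 1], [0, -0.96, 0, 0, 0, -0.041, 1], [0, -0.96, 0, 0, 0, -0.041, 1], [0, -0.96, 0, 0, 0, -0.041, 1]]])

```text
time_s: 2.35
position: [0.517, -0.293, 0.2723]
tcp_rot: [[0.999, 0.047, -0.0], [0.047, -0.999, 0.001], [-0.0, -0.001, -1.0]]
force: [0.5, 0.5, 0.3]
opening: 1.0
```

play_rows(plan=[[[-0.27, -0.78, 0, 0, 0, -0.041, 1], [-0.27, -0.78, 0, 0, 0, -0.041, 1], [0, 0, 0, 0, 0, 0, 1], [0, 0, 0, 0, 0, 0, 1]]])

```text
time_s: 2.75
position: [0.4898, -0.3697, 0.2719]
tcp_rot: [[0.979, -0.205, -0.001], [-0.205, -0.979, 0.002], [-0.001, -0.001, -1.0]]
force: [-0.3, -0.4, 0.7]
opening: 0.997
```

```bash
python3 - <<'E'
from h import *
np.set_printoptions(precision=4,suppress=True)
C,im,s=snap("wrist","w1.png");print(s["position"],s["joint_positions"],s["tcp_rot"][:,1])
M=masks(im)
for k in("green","red"):
    for c,a,m in comps(im,M[k],20):print(k,c,a,onz(C,c,.078 if k=="green" else .07))
C2,i2,_=snap("side","s1.png")
a=cv2.resize(cv2.imread("pics/s1.png")[40:170,20:200],(400,289))
w=cv2.imread("pics/w1.png")
out=np.zeros((600,640,3),np.uint8);out[:400]=w;out[400:600,:277]=cv2.resize(a,(277,200));cv2.imwrite("pics/m2.png",out)
E
```

```text
[ 0.4898 -0.3697  0.2719] [-47.4867  26.5035  80.4017   0.0345  73.1872  54.3056] [-0.2045 -0.9789 -0.0014]
green [328.6679 242.6856] 563 [ 0.408  -0.3663  0.078 ]
red [324.2143 200.8333] 42 [ 0.4597 -0.3714  0.07  ]
```

View pics/m2.png

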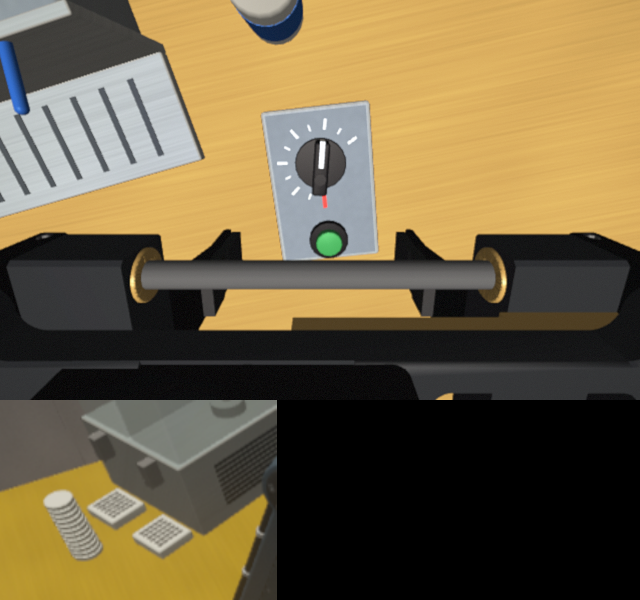

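The wrist view shows the dial near (320,165), the pointer up at (322,150), the red mark at (324,201) and the button at (329,242). The side crop confirms that the flat white things have no plate. Next: the dial axis, the bar angle and the heights.

```bash
python3 - <<'E'
from h import *
np.set_printoptions(precision=4,suppress=True)
C=cam("wrist",read_state());im=cv2.imread("pics/w1.png")[:,:,::-1].copy()
top=cam("top");side=cam("side")
M=masks(im)
X,e=tri([(top,(467.77,257.33)),(side,(356.85,322.23)),(C,(328.67,242.69))]);print("green tri",X,e)
X,e=tri([(top,(466.5,240)),(side,(371.2,318.1)),(C,(324.2,200.8))]);print("red tri",X,e)
hsv=cv2.cvtColor(im,cv2.COLOR_RGB2HSV)
# box top
g=((hsv[...,1]<70)&(hsv[...,2]>90)).astype(np.uint8);g[:,:255]=0;g[:95]=0;g[262:]=0;g[:,385:]=0
cs=max(cv2.findContours(g,0,1)[0],key=cv2.contourArea);h=cv2.convexHull(cs)
P=np.array([onz(C,p[0],.07)[:2] for p in h]);r=cv2.minAreaRect((P*1000).astype(np.float32));print("box",r)
# marks
mk=[]
for c,a,m in comps(im,(hsv[...,1]<30)&(hsv[...,2]>215),4):
    if 270<c[0]<360 and 115<c[1]<205:
        E=ends(m);p=onz(C,c,.07)[:2];mk.append(p);print("w",c,a,p,[onz(C,x,.07)[:2] for x in E[:2]],"z.12",[onz(C,x,.12)[:2] for x in E[:2]])
dk=(hsv[...,2]<60).astype(np.uint8);dk[:,:290]=0;dk[:135]=0;dk[203:]=0;dk[:,350:]=0
for c,a,m in comps(im,dk,100):
    cn=cv2.findContours(m.astype(np.uint8),0,1)[0][0];el=cv2.fitEllipse(cv2.convexHull(cn));print("disc",el,onz(C,el[0],.078))
E
```

```text
green tri [ 0.4126 -0.3656  0.0891] 0.0010284290724503304
red tri [ 0.4603 -0.3702  0.0711] 0.0009407423536018953
box ((477.53045654296875, -371.5111083984375), (123.1663818359375, 188.74111938476562), 84.51011657714844)
w [324.3953 123.4419] 43 [ 0.5503 -0.388 ] [array([ 0.5564, -0.3896]), array([ 0.5439, -0.3864])] z.12 [array([ 0.557 , -0.3887]), array([ 0.5462, -0.3859])]
w [308.5882 127.7059] 17 [ 0.5493 -0.3694] [array([ 0.553 , -0.3684]), array([ 0.5451, -0.3704])] z.12 [array([ 0.5541, -0.3704]), array([ 0.5472, -0.3722])]
w [293.9512 133.9756] 41 [ 0.5458 -0.3514] [array([ 0.5515, -0.3479]), array([ 0.54  , -0.3549])] z.12 [array([ 0.5528, -0.3527]), array([ 0.5429, -0.3587])]
w [339.     130.3529] 17 [ 0.5393 -0.403 ] [array([ 0.542 , -0.4056]), array([ 0.5364, -0.4001])] z.12 [array([ 0.5446, -0.4025]), array([ 0.5398, -0.3978])]
w [351.5946 140.0541] 37 [ 0.5256 -0.4152] [array([ 0.5285, -0.4209]), array([ 0.5227, -0.4096])] z.12 [array([ 0.5329, -0.4157]), array([ 0.5279, -0.4059])]
w [321.4855 154.6957] 138 [ 0.5161 -0.3777] [array([ 0.5316, -0.3818]), array([ 0.5004, -
[... 276 characters left out ...]
, -0.324 ]), array([ 0.515 , -0.3363])] z.12 [array([ 0.5235, -0.3321]), array([ 0.5213, -0.3427])]
w [287.5 177.5] 16 [ 0.4976 -0.3324] [array([ 0.4986, -0.3362]), array([ 0.4966, -0.3287])] z.12 [array([ 0.5072, -0.3426]), array([ 0.5054, -0.3362])]
w [295.1818 190.6364] 33 [ 0.48   -0.3379] [array([ 0.4839, -0.3436]), array([ 0.4766, -0.3328])] z.12 [array([ 0.4944, -0.349 ]), array([ 0.4881, -0.3397])]
w [309.4118 196.1765] 17 [ 0.4697 -0.3533] [array([ 0.4735, -0.3555]), array([ 0.466 , -0.3511])] z.12 [array([ 0.4855, -0.3593]), array([ 0.479 , -0.3555])]
disc ((320.6815185546875, 167.3103485107422), (18.126039505004883, 67.36044311523438), 2.9090707302093506) [ 0.5029 -0.374   0.078 ]
```

play_rows(plan=[[[0.354, -0.094, 0, 0, 0, -0.025, 1], [0, 0, -0.9, 0, 0, 0, 1], [0, 0, -0.9, 0, 0, 0, 1], [0, 0, -0.9, 0, 0, 0, 1], [0, 0, -0.6, 0, 0, 0, 1], [0, 0, -0.42, 0, 0, 0, 1], [0, 0, 0, 0, 0, 0, -1], [0, 0, 0, 0, 0, 0, -1], [0, 0, 0, 0, 0, 0, -1], [0, 0, 0, 0, 0, 0, -1], [0, 0, 0, 0, 0, 0, -1], [0, 0, 0, 0, 0, 0, -1]]])

```text
time_s: 4.05
position: [0.5085, -0.3742, 0.0875]
tcp_rot: [[0.96, -0.279, 0.001], [-0.279, -0.96, -0.001], [0.001, 0.001, -1.0]]
force: [1.0, -0.3, 0.7]
opening: 0.539
```

play_rows(plan=[[[0, 0, 0, 0, 0, 0, -1], [0, 0, 0, 0, 0, 0, -1], [0, 0, 0, 0, 0, 0, -1], [0, 0, 0, 0, 0, 0, -1], [0, 0, 0, 0, 0, 0, -1], [0, 0, 0, 0, 0, 0, -1], [0, 0, 0, 0, 0, 0, -1]]])

```text
time_s: 4.75
position: [0.5073, -0.3759, 0.0865]
tcp_rot: [[0.96, -0.279, -0.001], [-0.279, -0.96, -0.003], [-0.0, 0.003, -1.0]]
force: [-3.5, -4.1, -1.0]
opening: 0.182
```

play_rows(plan=[[[0, 0, 0, 0, 0, 0.044, -1], [0, 0, 0, 0, 0, 0.044, -1], [0, 0, 0, 0, 0, 0.044, -1], [0, 0, 0, 0, 0, 0.044, -1], [0, 0, 0, 0, 0, 0.044, -1], [0, 0, 0, 0, 0, 0.044, -1], [0, 0, 0, 0, 0, 0.044, -1], [0, 0, 0, 0, 0, 0.044, -1], [0, 0, 0, 0, 0, 0.044, -1], [0, 0, 0, 0, 0, 0.044, -1], [0, 0, 0, 0, 0, 0.044, -1], [0, 0, 0, 0, 0, 0.044, -1]]])

```text
time_s: 5.95
position: [0.5072, -0.3757, 0.0865]
tcp_rot: [[0.188, 0.982, -0.001], [0.982, -0.188, -0.003], [-0.003, -0.001, -1.0]]
force: [-3.7, -4.2, -0.5]
opening: 0.182
```

play_rows(plan=[[[0, 0, 0, 0, 0, 0.044, -1], [0, 0, 0, 0, 0, 0.044, -1], [0, 0, 0, 0, 0, 0.044, -1], [0, 0, 0, 0, 0, 0.044, -1], [0, 0, 0, 0, 0, 0.044, -1], [0, 0, 0, 0, 0, 0.044, -1], [0, 0, 0, 0, 0, 0.044, -1], [0, 0, 0, 0, 0, 0.044, -1], [0, 0, 0, 0, 0, 0.044, -1], [0, 0, 0, 0, 0, 0.044, -1], [0, 0, 0, 0, 0, 0.044, -1], [0, 0, 0, 0, 0, 0, -1]]])

```text
time_s: 7.15
position: [0.507, -0.3758, 0.0865]
tcp_rot: [[-0.971, 0.24, -0.002], [0.24, 0.971, -0.003], [0.001, -0.003, -1.0]]
force: [-3.8, -4.6, -0.5]
opening: 0.185
```

```bash
python3 - <<'E'
from h import *
s=read_state();y=s["tcp_rot"][:,1];print(np.degrees(np.arctan2(y[1],y[0])),s["joint_positions"],s["force"],s["moment"],s["opening"])
E
```

```text
76.1422344482896 [ -46.58372926   40.41333887   87.31236832   -0.24745723   52.23140603
 -122.57436181] [-3.78756862 -4.64255099 -0.47589037] [-0.7253788   0.50218281  0.0732127 ] 0.1845706344498626
```

play_rows(plan=[[[0, 0, 0, 0, 0, 0.03, -1], [0, 0, 0, 0, 0, 0.02, -1], [0, 0, 0, 0, 0, 0, -1], [0, 0, 0, 0, 0, 0, -1], [0, 0, 0, 0, 0, 0, 0], [0, 0, 0, 0, 0, 0, 0], [0, 0, 0, 0, 0, 0, 0], [0, 0, 0, 0, 0, 0, 0], [0, 0, 0, 0, 0, 0, 0.3], [0, 0, 0, 0, 0, 0, 0.3], [0, 0, 0, 0, 0, 0, 0.3], [0, 0, 0.3, 0, 0, 0, 0.3]]])

```text
time_s: 8.35
position: [0.5069, -0.3726, 0.1001]
tcp_rot: [[-0.996, 0.088, -0.003], [0.088, 0.996, 0.004], [0.004, 0.003, -1.0]]
force: [0.0, -0.3, -0.0]
opening: 0.644
```

play_rows(plan=[[[0, 0, 0.98, 0, 0, 0, 1], [0, 0, 0.98, 0, 0, 0, 1], [0, 0, 0.98, 0, 0, 0, 1], [0, 0, 0.6, 0, 0, 0, 1], [0, 0, 0, 0, 0, 0, 1], [0, 0, 0, 0, 0, 0, 1]]])

```text
time_s: 8.95
position: [0.5083, -0.3739, 0.2803]
tcp_rot: [[-0.996, 0.088, 0.002], [0.088, 0.996, -0.002], [-0.002, -0.002, -1.0]]
force: [-0.5, -0.1, 0.6]
opening: 0.989
```

```bash
python3 - <<'E'
from h import *
np.set_printoptions(precision=4,suppress=True)
C,im,s=snap("wrist","w2.png");print(s["position"])
q=proj(C,(.5074,-.3744,.1));print(q)
u,v=map(int,q);hsv=cv2.cvtColor(im,cv2.COLOR_RGB2HSV)
for c,a,m in comps(im,(hsv[...,1]<30)&(hsv[...,2]>215),60):
    if abs(c[0]-u)<60 and abs(c[1]-v)<60:
        E=[onz(C,x,.12)[:2] for x in ends(m)[:2]];d=E[1]-E[0];print(c,a,E,np.degrees(np.arctan2(d[1],d[0])))
for c,a,m in comps(im,masks(im)["red"],15):print("red",c,a,onz(C,c,.07))
cv2.imwrite("pics/m3.png",cv2.resize(im[max(0,v-80):v+80,max(0,u-100):u+100,::-1],(500,400)))
E
```

```text
[ 0.5083 -0.3739  0.2803]
[317.8339 181.2676]
[316. 170.] 125 [array([ 0.4781, -0.3737]), array([ 0.5042, -0.376 ])] -5.177743885628186
red [317. 136.] 39 [ 0.4593 -0.3712  0.07  ]
```

View pics/m3.png

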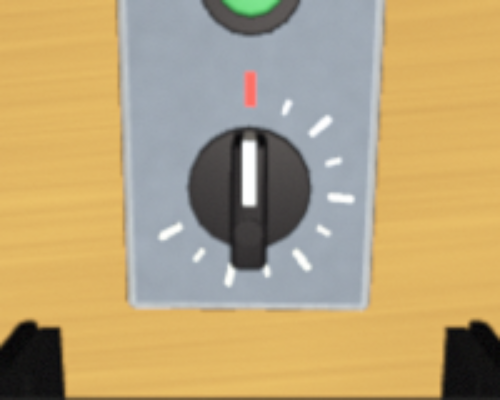

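The pointer is at the red mark. Now to the trays.

play_rows(plan=[[[-0.1, 0.72, 0.03, 0, 0, -0.028, 1], [-0.1, 0.72, 0.03, 0, 0, -0.028, 1], [-0.1, 0.72, 0.03, 0, 0, -0.028, 1], [-0.1, 0.72, 0.03, 0, 0, -0.028, 1], [-0.1, 0.72, 0.03, 0, 0, -0.028, 1], [-0.1, 0.72, 0.03, 0, 0, -0.028, 1], [-0.1, 0.72, 0.03, 0, 0, -0.028, 1], [-0.1, 0.72, 0.03, 0, 0, -0.028, 1], [-0.1, 0.72, 0.03, 0, 0, -0.028, 1], [-0.1, 0.72, 0.03, 0, 0, -0.028, 1]]])

```text
time_s: 10.0
position: [0.4565, -0.0122, 0.2919]
tcp_rot: [[-0.564, 0.826, -0.004], [0.826, 0.564, 0.001], [0.003, -0.003, -1.0]]
force: [0.4, 0.3, 0.2]
opening: 0.999
```

play_rows(plan=[[[-0.1, 0.72, 0.03, 0, 0, -0.028, 1], [-0.1, 0.72, 0.03, 0, 0, -0.028, 1], [-0.1, 0.72, 0.03, 0, 0, -0.028, 1], [-0.1, 0.72, 0.03, 0, 0, -0.028, 1], [-0.1, 0.72, 0.03, 0, 0, -0.028, 1], [-0.1, 0.72, 0.03, 0, 0, -0.028, 1], [0, 0, 0, 0, 0, 0, 1], [0, 0, 0, 0, 0, 0, 1]]])

```text
time_s: 10.8
position: [0.4269, 0.2024, 0.3011]
tcp_rot: [[-0.078, 0.997, -0.004], [0.997, 0.078, -0.001], [-0.001, -0.004, -1.0]]
force: [-0.4, 0.1, 0.0]
opening: 0.999
```

```bash
python3 - <<'E'
from h import *
np.set_printoptions(precision=4,suppress=True)
C,im,s=snap("wrist","w3.png");print(s["position"],s["joint_positions"],s["tcp_rot"][:,1])
snap("top","t3.png");snap("side","s3.png")
E
```

```text
[0.4269 0.2024 0.3011] [11.7953 12.8863 97.0536 -0.0356 70.2737  7.3306] [ 0.9969  0.0781 -0.0036]
```

View pics/w3.png

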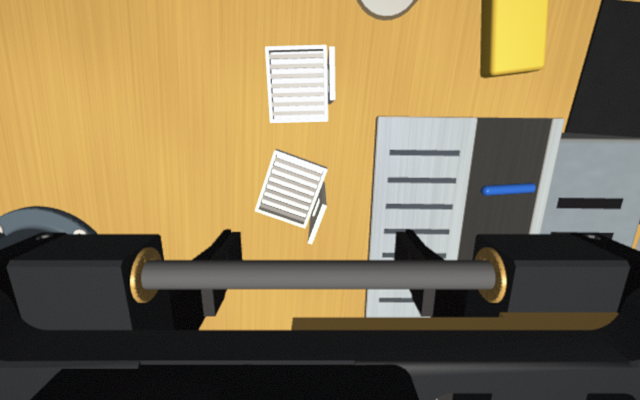

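The wrist view shows tray 1 (basin at about (297,84), plate at the right (332,73)) and tray 2 (basin at (290,188), plate leaning in view to (317,222)), with the jug at the top and the sponge at the upper right. I'll zoom in for corners.

```bash
python3 - <<'E'
from h import *
a=cv2.imread("pics/w3.png")[35:255,250:345];a=cv2.resize(a,None,fx=4,fy=2.7,interpolation=cv2.INTER_CUBIC)
b=cv2.imread("pics/t3.png")[240:295,200:310];b=cv2.resize(b,None,fx=3.7,fy=5,interpolation=cv2.INTER_CUBIC)
c=cv2.imread("pics/s3.png")[145:235,225:290];c=cv2.resize(c,None,fx=4,fy=3.5,interpolation=cv2.INTER_CUBIC)
o=np.zeros((600,800,3),np.uint8);o[:a.shape[0],:a.shape[1]]=a;o[:b.shape[0],385:385+b.shape[1]]=b[:,:415];o[280:280+c.shape[0],385:385+c.shape[1]]=c[:320];print(a.shape,b.shape,c.shape)
cv2.imwrite("pics/m4.png",o)
E
```

```text
(594, 380, 3) (275, 407, 3) (315, 260, 3)
```

View pics/m4.png

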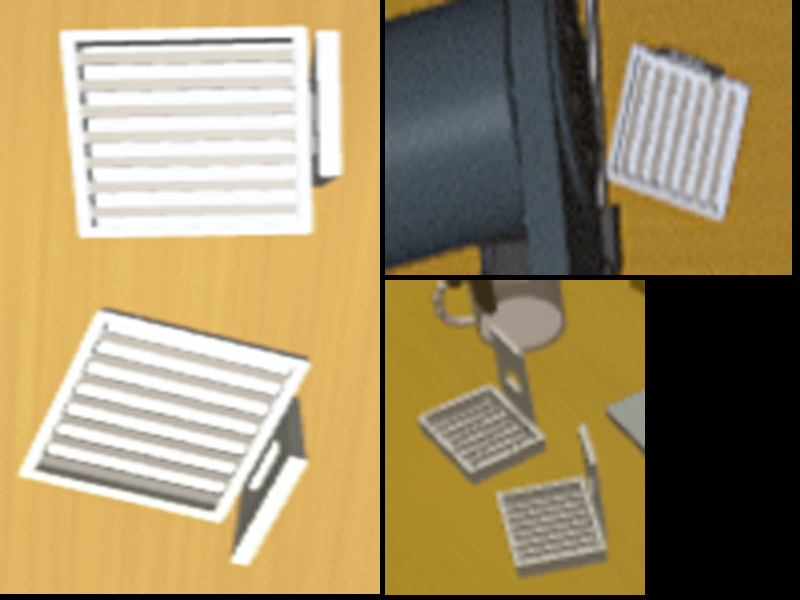

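```bash
python3 - <<'E'
from h import *
np.set_printoptions(precision=4,suppress=True)
s=dict(position=np.array([.4269,.2024,.3011]),tcp_rot=np.array([[-.078,.9969,-.004],[.9969,.078,-.001],[-.001,-.004,-1.]]))
W=cam("wrist",read_state());S=cam("side")
for n,b,p in(("T1",[(265,46.9),(326.8,45.4),(328.3,122),(270,122.8)],[(332.3,46.5),(332.8,100.2)]),("T2",[(276.3,149.8),(327.5,169.1),(305,227.6),(255.5,210.2)],[(325.5,205),(310,243.5)])):
    B=np.array([onz(W,q,.022)[:2] for q in b]);P=np.array([onz(W,q,.128)[:2] for q in p]);d=P[1]-P[0];e=(B[1]+B[2]-B[0]-B[3])
    print(n,B,"c",B.mean(0),"size",[np.linalg.norm(B[i]-B[i-1]) for i in range(4)],"yaw",np.degrees(np.arctan2(e[1],e[0])))
    print(" plate",P,"mid",P.mean(0),"len",np.linalg.norm(d),"yaw",np.degrees(np.arctan2(d[0],-d[1])), "from basin",np.linalg.norm(P.mean(0)-B.mean(0)))
for a,b in(((332.3,46.5),(251.3,155)),((332.8,100.2),(259.5,166.4)),((310,243.5),(274.7,187))):print(tri([(W,a),(S,b)]))
E
```

```text
T1 [[0.3463 0.3536]
 [0.4265 0.3612]
 [0.4365 0.265 ]
 [0.356  0.258 ]] c [0.3913 0.3094] size [np.float64(0.09606717442424804), np.float64(0.08057907303267037), np.float64(0.09673250367088082), np.float64(0.08079414023102413)] yaw 5.2191013794383245
 plate [[0.4311 0.3394]
 [0.436  0.289 ]] mid [0.4335 0.3142] len 0.05063943994071233 yaw 5.512923285830047 from basin 0.042460949041231696
T2 [[0.3661 0.2215]
 [0.4407 0.1993]
 [0.414  0.1075]
 [0.3385 0.1296]] c [0.3898 0.1645] size [np.float64(0.09595440710218062), np.float64(0.07785727382403938), np.float64(0.09563032423336118), np.float64(0.07867883712267923)] yaw -16.40805671532835
 plate [[0.4375 0.176 ]
 [0.4231 0.1279]] mid [0.4303 0.152 ] len 0.05019076474706643 yaw -16.581363481296364 from basin 0.04234389456564167
(array([0.4303, 0.3358, 0.1467]), np.float64(0.0003509767625720838))
(array([0.4363, 0.289 , 0.1264]), np.float64(0.000341867418899447))
(array([0.424 , 0.1435, 0.1646]), np.float64(0.0009939831272970344))
```

The measured sizes are 80×96 mm for the basins and 50 mm for the plates, which fit the text. I'll go above tray 1 and check from a second wrist place.

play_rows(plan=[[[0.044, 0.745, 0, 0, 0, 0.005, 1], [0.044, 0.745, 0, 0, 0, 0, 1], [0.044, 0.745, 0, 0, 0, 0, 1], [0, 0, 0, 0, 0, 0, 1], [0, 0, 0, 0, 0, 0, 1]]])

```text
time_s: 11.45
position: [0.4349, 0.3131, 0.302]
tcp_rot: [[-0.091, 0.996, -0.001], [0.996, 0.091, -0.001], [-0.001, -0.001, -1.0]]
force: [0.0, -1.0, -0.5]
opening: 1.0
```

```bash
cat > white.py <<'E'
from h import *
np.set_printoptions(precision=4,suppress=True)
def whites(f,amin=150,show=1):
    C,im,s=snap("wrist",f);h=cv2.cvtColor(im,cv2.COLOR_RGB2HSV);m=(h[...,1]<40)&(h[...,2]>200)
    print(s["position"],s["tcp_rot"][:,1])
    for c,a,k in comps(im,m,amin):
        r=cv2.minAreaRect(np.argwhere(k)[:,::-1].astype(np.float32));print(c,a,r);
        if max(r[1])>2.2*min(r[1]):
            E=ends(k);P=np.array([onz(C,x,.128)[:2] for x in E[:2]]);d=P[1]-P[0];d*=-np.sign(d[1]);print("   plate?",E[0],E[1],P.mean(0),np.linalg.norm(d),np.degrees(np.arctan2(d[0],-d[1])))
    return C,im,s
E
python3 - <<'E'
from white import *
whites("w4.png")
E
```

```text
[0.4349 0.3131 0.302 ] [ 0.9959  0.0908 -0.0013]
[374.4639  67.9861] 3380 ((384.70001220703125, 59.09999084472656), (87.27885437011719, 91.70604705810547), 71.56504821777344)
[289.0138 160.5026] 2905 ((287.0, 166.0), (70.0, 60.0), 90.0)
[384.8678 218.0378] 2224 ((389.4260559082031, 226.99725341796875), (57.33106231689453, 63.993160247802734), 2.12109637260437)
[430.7967 210.029 ] 241 ((430.0, 209.5), (25.0, 14.0), 90.0)
[445.4043 224.7617] 235 ((444.9642028808594, 226.0245361328125), (7.187252521514893, 59.64805603027344), 10.619654655456543)
   plate? [451.311  196.5492] [438.9762 255.4641] [0.5845 0.2746] 0.07230763408073829 0.1466206845782221
[281.6901 242.9912] 910 ((282.89788818359375, 249.06053161621094), (52.25914001464844, 39.399559020996094), 19.536653518676758)
```

View pics/w4.png

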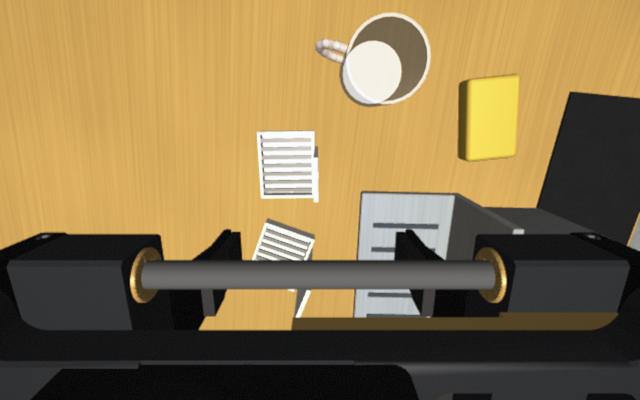

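Here tray 1's basin is at (287,165) with the plate top at about (316,158)–(317,201), the jug is at (387,60) and the sponge at (489,117). I'll triangulate the plate ends from the two wrist places.

```bash
python3 - <<'E'
from h import *
np.set_printoptions(precision=4,suppress=True)
def st(p,y):
    y=np.array(y)/np.linalg.norm(y);z=np.array([-.001,-.001,-1.]);z/=np.linalg.norm(z);x=np.cross(y,z);return dict(position=np.array(p),tcp_rot=np.c_[x,y,z])
A=cam("wrist",st((.4269,.2024,.3011),(.9969,.0781,-.0036)));B=cam("wrist",read_state())
print(proj(B,(.4311,.3394,.128)),proj(B,(.436,.289,.128)))
for a,b in(((332.3,46.5),(316,158)),((332.8,100.2),(317,201))):print(tri([(A,a),(B,b)]),onz(B,b,.128))
im=cv2.imread("pics/w4.png");cv2.imwrite("pics/m5.png",cv2.resize(im[120:280,240:340],None,fx=4,fy=3.7,interpolation=cv2.INTER_CUBIC))
E
```

```text
[317.4932 158.2015] [317.8468 203.0738]
(array([0.4289, 0.3398, 0.1301]), np.float64(0.0005387128446748984)) [0.4295 0.3395 0.128 ]
(array([0.4343, 0.2903, 0.1241]), np.float64(0.0006385843519678729)) [0.4348 0.2913 0.128 ]
```

View pics/m5.png

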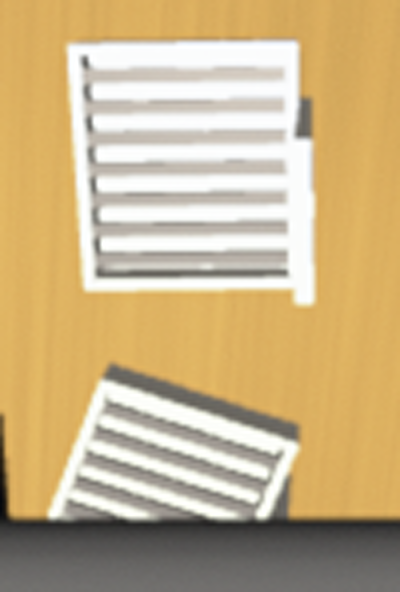

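Height is about 0.127, as it should be. Now I descend on tray 1's plate and grip.

play_rows(plan=[[[-0.02, 0.02, -0.9, 0, 0, 0, 0], [0, 0, -0.9, 0, 0, 0, 0], [0, 0, -0.9, 0, 0, 0, 0], [0, 0, -0.8, 0, 0, 0, 0], [0, 0, -0.54, 0, 0, 0, 0], [0, 0, 0, 0, 0, 0, -1], [0, 0, 0, 0, 0, 0, -1], [0, 0, 0, 0, 0, 0, -1], [0, 0, 0, 0, 0, 0, -1], [0, 0, 0, 0, 0, 0, -1], [0, 0, 0, 0, 0, 0, -1], [0, 0, 0, 0, 0, 0, -1]]])

```text
time_s: 12.7
position: [0.4329, 0.3149, 0.1013]
tcp_rot: [[-0.091, 0.996, -0.002], [0.996, 0.091, -0.0], [0.0, -0.002, -1.0]]
force: [-3.2, -0.5, 6.0]
opening: 0.053
```

play_rows(plan=[[[0, 0, 0, 0, 0, 0, -1], [0, 0, 0, 0, 0, 0, -1], [0, 0, 0, 0, 0, 0, -1], [0, 0, 0, 0, 0, 0, -1], [0, 0, 0, 0, 0, 0, -1]]])

```text
time_s: 13.2
position: [0.4329, 0.3149, 0.1014]
tcp_rot: [[-0.091, 0.996, -0.001], [0.996, 0.091, -0.0], [-0.0, -0.001, -1.0]]
force: [-1.7, 0.7, 6.2]
opening: 0.054
```

```bash
python3 - <<'E'
from h import *
np.set_printoptions(precision=4,suppress=True)
T=cam("top");S=cam("side")
t=[((252.99,171.68),(253.5,193.3)),((298.15,167.6),(299.2,189.3)),((342.7,164.6),(345,185.4)),((387.56,161.6),(390.2,182.4))]
s=[((320.3,151),(306.6,154.5)),((340.3,171.1),(325.8,175.3)),((362.2,192.8),(347.6,197.6)),((385.4,216.2),(370.8,222.2))]
X=[]
for a,b in zip(t,s):
    m,e=tri([(T,np.mean(a,0)),(S,np.mean(b,0))]);tip,e2=tri([(T,a[1]),(S,b[1])]);X.append(m);print(m,e,"tip",tip,e2)
X=np.array(X);d=np.polyfit([.18,.06,-.06,-.18],X[:,:2],1);print("mid",d[1],"y axis",d[0],np.linalg.norm(d[0]),np.degrees(np.arctan2(-d[0][0],d[0][1])),X[:,2].mean())
# wrist peg1
y=np.array([.9969,.0781,-.0036]);y/=np.linalg.norm(y);z=np.array([-.004,-.001,-1.]);z-=y*(y@z);z/=np.linalg.norm(z)
W=cam("wrist",dict(position=np.array([.4269,.2024,.3011]),tcp_rot=np.c_[np.cross(y,z),y,z]))
im=cv2.imread("pics/w3.png")[:,:,::-1].copy()
for c,a,m in comps(im,masks(im)["blue"],40):
    E=ends(m);print("w3",E,onz(W,E[0],.165),onz(W,E[1],.15),onz(W,c,.1575),tri([(W,c),(T,np.mean(t[1],0)),(S,np.mean(s[1],0))]))
E
```

```text
[0.6164 0.2171 0.1616] 0.0014049883872344865 tip [0.587  0.2147 0.1703] 0.00162746165621016
[0.6251 0.0981 0.1604] 0.00011178916789553201 tip [0.5951 0.0964 0.1685] 0.00026778571592699557
[ 0.6337 -0.0215  0.16  ] 0.00020229490262986435 tip [ 0.6043 -0.0234  0.1684] 0.0005313641496395163
[ 0.6409 -0.1407  0.1597] 0.0002202702437376201 tip [ 0.6118 -0.1423  0.1665] 0.0003141687427191336
mid [0.629  0.0383] y axis [-0.0686  0.9943] 0.9966177041831109 3.945512273800003 0.1604179819214823
w3 (array([535.3729, 187.1553]), array([480.6107, 190.5835]), np.float64(5.686468355406435)) [0.6389 0.2228 0.165 ] [0.5943 0.2121 0.15  ] [0.6174 0.2176 0.1575] (array([0.6577, 0.1546, 0.0757]), np.float64(0.0553339254425803))
```

play_rows(plan=[[[0, 0, 0.5, 0, 0, 0, -1], [0, 0, 0.9, 0, 0, 0, -1], [0, 0, 0.9, 0, 0, 0, -1], [0, 0, 0.7, 0, 0, 0, -1], [0.53, -0.404, 0, 0, 0, -0.007, -1], [0.53, -0.404, 0, 0, 0, 0, -1], [0.53, -0.404, 0, 0, 0, 0, -1], [0.53, -0.404, 0, 0, 0, 0, -1], [0.53, -0.404, 0, 0, 0, 0, -1], [0, 0, -0.56, 0, 0, 0, -1], [0, 0, -0.56, 0, 0, 0, -1], [0, 0, 0, 0, 0, 0, -1]]])

```text
time_s: 14.4
position: [0.5629, 0.2128, 0.1903]
tcp_rot: [[-0.068, 0.998, -0.01], [0.998, 0.068, -0.002], [-0.001, -0.01, -1.0]]
force: [-0.7, 0.3, -3.0]
opening: 0.057
```

```bash
python3 - <<'E'
from h import *
np.set_printoptions(precision=4,suppress=True)
C,im,s=snap("wrist","w5.png");print(s["position"],s["tcp_rot"][:,1],s["force"],s["opening"])
S,i2,_=snap("side","s5.png");print(proj(S,(.5647,.2138,.165)))
for c,a,m in comps(im,masks(im)["blue"],40):
    E=ends(m);print("peg",E,onz(C,E[0],.165),onz(C,E[1],.15),onz(C,c,.1575))
a=cv2.resize(cv2.imread("pics/s5.png")[100:240,230:370],(400,400),interpolation=cv2.INTER_CUBIC)
w=cv2.resize(cv2.imread("pics/w5.png")[:,200:],None,fx=.9,fy=1)
cv2.imwrite("pics/m6.png",np.hstack([w,a]))
E
```

```text
[0.5629 0.2128 0.1903] [ 0.9976  0.0683 -0.0103] [-0.7272  0.269  -3.0108] 0.0571776351523734
[300.8059 158.1438]
peg (array([444.4979, 222.2785]), array([356.5156, 229.8779]), np.float64(8.177691207814446)) [0.642  0.2246 0.165 ] [0.589  0.2099 0.15  ] [0.618  0.2176 0.1575]
```

View pics/m6.png

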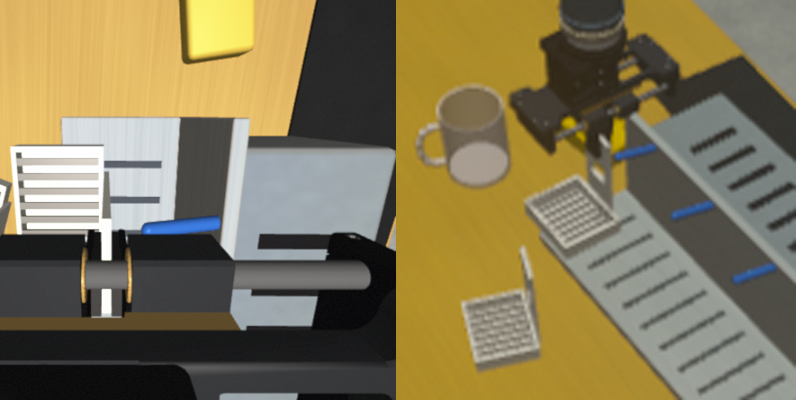

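play_rows(plan=[[[0, 0, 0.06, 0, 0, 0, -1], [0, 0, 0, 0, 0, 0, -1], [0, 0, 0, 0, 0, 0, -1]]])

```text
time_s: 14.8
position: [0.567, 0.2143, 0.1992]
tcp_rot: [[-0.069, 0.998, 0.003], [0.998, 0.069, 0.001], [0.0, 0.003, -1.0]]
force: [0.3, 0.5, -0.7]
opening: 0.058
```

play_rows(plan=[[[0.205, 0.013, -0.07, 0, 0, 0, -1], [0.205, 0.013, 0, 0, 0, 0, -1], [0.205, 0.013, -0.03, 0, 0, 0, -1], [0.205, 0.013, -0.06, 0, 0, 0, -1], [0.205, 0.013, -0.06, 0, 0, 0, -1], [0.205, 0.013, -0.06, 0, 0, 0, -1], [0, 0, 0, 0, 0, 0, -1], [0, 0, 0, 0, 0, 0, -1]]])

```text
time_s: 15.6
position: [0.6276, 0.2176, 0.183]
tcp_rot: [[-0.069, 0.998, -0.001], [0.998, 0.069, -0.0], [-0.0, -0.001, -1.0]]
force: [0.3, 0.1, -1.1]
opening: 0.055
```

```bash
python3 - <<'E'
from h import *
np.set_printoptions(precision=4,suppress=True)
C,im,s=snap("wrist","w6.png");print(s["position"],s["tcp_rot"][:,1],s["force"],s["opening"])
S,i2,_=snap("side","s6.png")
a=cv2.resize(cv2.imread("pics/s6.png")[110:210,260:360],(400,400),interpolation=cv2.INTER_CUBIC)
w=cv2.imread("pics/w6.png")[:,230:630]
cv2.imwrite("pics/m7.png",np.hstack([w,a]))
E
```

```text
[0.6276 0.2176 0.183 ] [ 0.9976  0.0686 -0.0014] [ 0.2914  0.1474 -1.0521] 0.05469106024807907
```

View pics/m7.png

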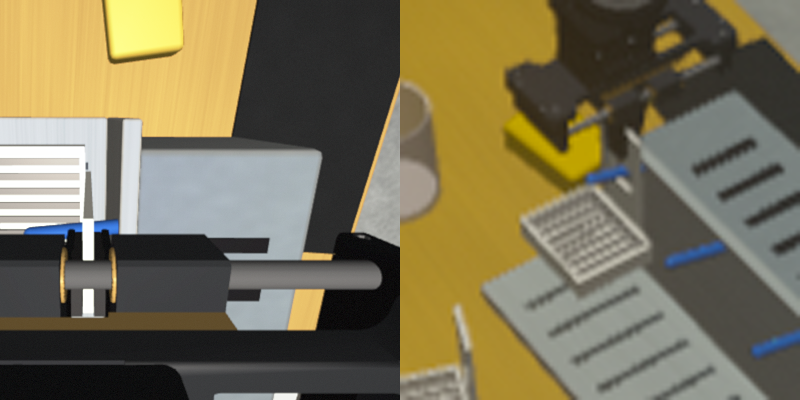

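The peg passes through the eye with no contact force. I lower until it bears.

play_rows(plan=[[[0, 0, -0.06, 0, 0, 0, -1], [0, 0, -0.06, 0, 0, 0, -1], [0, 0, 0, 0, 0, 0, -1], [0, 0, 0, 0, 0, 0, -1]]])

```text
time_s: 16.1
position: [0.6276, 0.2178, 0.178]
tcp_rot: [[-0.069, 0.998, 0.0], [0.998, 0.069, 0.0], [0.0, 0.0, -1.0]]
force: [-1.0, -0.3, 1.1]
opening: 0.056
```

play_rows(plan=[[[0, 0, -0.02, 0, 0, 0, -1], [0, 0, 0, 0, 0, 0, -0.7], [0, 0, 0, 0, 0, 0, -0.5], [0, 0, 0, 0, 0, 0, -0.3], [0, 0, 0, 0, 0, 0, -0.2], [0, 0, 0, 0, 0, 0, -0.1], [0, 0, 0, 0, 0, 0, 0], [0, 0, 0, 0, 0, 0, 0], [0, 0, 0, 0, 0, 0, 0], [0, 0, 0.2, 0, 0, 0, 0], [0, 0, 0.5, 0, 0, 0, 0], [0, 0, 0.9, 0, 0, 0, 0]]])

```text
time_s: 17.3
position: [0.6256, 0.2173, 0.2544]
tcp_rot: [[-0.069, 0.998, -0.008], [0.998, 0.069, -0.001], [-0.001, -0.008, -1.0]]
force: [0.4, 1.2, 0.3]
opening: 0.497
```

play_rows(plan=[[[-0.78, -0.15, 0.18, 0, 0, -0.0228, 1], [-0.78, -0.15, 0.18, 0, 0, -0.0228, 1], [-0.78, -0.15, 0.18, 0, 0, -0.0228, 1], [-0.78, -0.15, 0.18, 0, 0, -0.0228, 1], [-0.78, -0.15, 0.18, 0, 0, -0.0228, 1], [0, 0, 0, 0, 0, 0, 1], [0, 0, 0, 0, 0, 0, 1]]])

```text
time_s: 18.0
position: [0.4329, 0.1804, 0.303]
tcp_rot: [[0.285, 0.959, 0.003], [0.959, -0.285, 0.001], [0.002, 0.003, -1.0]]
force: [1.1, -0.0, 0.8]
opening: 0.978
```

```bash
python3 - <<'E'
from white import *
C,im,s=whites("w7.png",100)
S,i2,_=snap("side","s7.png")
a=cv2.resize(cv2.imread("pics/s7.png")[110:230,240:360],(300,300),interpolation=cv2.INTER_CUBIC)
q=proj(C,(.43,.155,.128));print(q)
u,v=map(int,q);w=cv2.resize(cv2.imread("pics/w7.png")[max(0,v-75):v+75,u-75:u+50],None,fx=4,fy=4,interpolation=cv2.INTER_CUBIC);print("crop",u-75,max(0,v-75))
o=np.zeros((600,800,3),np.uint8);o[:w.shape[0],:w.shape[1]]=w;o[:300,500:]=a;cv2.imwrite("pics/m8.png",o)
E
```

```text
[0.4329 0.1804 0.303 ] [ 0.9586 -0.2847  0.0031]
[539.7663 127.2912] 1844 ((538.5621337890625, 121.5184555053711), (225.7471466064453, 9.384407043457031), 79.99201965332031)
   plate? [519.5408   9.9471] [557.9856 232.9963] [0.6763 0.1656] 0.24552651817619686 3.5336440681956276
[425.3195 140.8092] 16156 ((437.0444030761719, 149.3124237060547), (192.03663635253906, 129.48670959472656), 71.896240234375)
[293.2045 182.2023] 2694 ((291.9999694824219, 189.49996948242188), (72.99998474121094, 59.99999237060547), 90.0)
[457.8673 254.398 ] 196 ((456.8223571777344, 256.1876220703125), (10.188278198242188, 30.665210723876953), 72.47443389892578)
   plate? [471.2431 251.7688] [440.8407 257.7448] [0.5652 0.0497] 0.0360543435723683 85.73409824350523
[321.749  204.3886]
crop 246 129
```

View pics/m8.png

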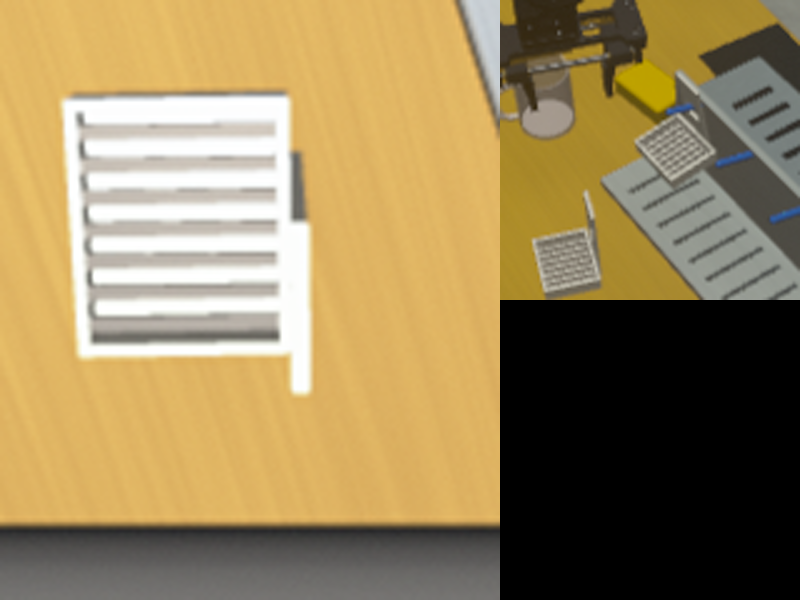

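Tray 1 hangs on its peg. Tray 2's plate top runs from (321,184.5) to (321.3,227) in the wrist image.

```bash
python3 - <<'E'
from h import *
np.set_printoptions(precision=4,suppress=True)
y=np.array([.9969,.0781,-.0036]);y/=np.linalg.norm(y);z=np.array([-.004,-.001,-1.]);z-=y*(y@z);z/=np.linalg.norm(z)
A=cam("wrist",dict(position=np.array([.4269,.2024,.3011]),tcp_rot=np.c_[np.cross(y,z),y,z]));s=read_state();B=cam("wrist",s)
P=np.array([onz(B,q,.128)[:2] for q in((321,184.5),(321.25,227))]);d=P[1]-P[0];print(s["position"],P,P.mean(0),np.linalg.norm(d),np.degrees(np.arctan2(d[0],-d[1])))
for a,b in(((325.5,205),(321,184.5)),((310,243.5),(321.25,227))):print(tri([(A,a),(B,b)]))
E
```

```text
[0.4342 0.1804 0.3022] [[0.4368 0.1776]
 [0.4229 0.1294]] [0.4299 0.1535] 0.050129448056262634 -16.11337961625573
(array([0.4366, 0.1769, 0.1257]), np.float64(0.00023595158104246445))
(array([0.4224, 0.1277, 0.1239]), np.float64(0.0002586692787917859))
```

play_rows(plan=[[[-0.07, -0.545, 0, 0, 0, 0, 0], [0, 0, -0.9, 0, 0, 0, 0], [0, 0, -0.9, 0, 0, 0, 0], [0, 0, -0.9, 0, 0, 0, 0], [0, 0, -0.8, 0, 0, 0, 0], [0, 0, -0.54, 0, 0, 0, 0], [0, 0, 0, 0, 0, 0, -1], [0, 0, 0, 0, 0, 0, -1], [0, 0, 0, 0, 0, 0, -1], [0, 0, 0, 0, 0, 0, -1], [0, 0, 0, 0, 0, 0, -1], [0, 0, 0, 0, 0, 0, -1]]])

```text
time_s: 19.3
position: [0.4296, 0.1531, 0.1005]
tcp_rot: [[0.285, 0.958, 0.001], [0.958, -0.285, 0.0], [0.001, 0.001, -1.0]]
force: [-3.3, 0.5, 10.2]
opening: 0.056
```

play_rows(plan=[[[0, 0, 0, 0, 0, 0, -1], [0, 0, 0, 0, 0, 0, -1], [0, 0, 0, 0, 0, 0, -1], [0, 0, 0, 0, 0, 0, -1], [0, 0, 0, 0, 0, 0, -1]]])

```text
time_s: 19.8
position: [0.4292, 0.1532, 0.1005]
tcp_rot: [[0.285, 0.958, 0.001], [0.958, -0.285, 0.0], [0.001, 0.001, -1.0]]
force: [-1.1, 1.2, 6.9]
opening: 0.054
```

play_rows(plan=[[[0, 0, 0.5, 0, 0, 0, -1], [0, 0, 0.9, 0, 0, 0, -1], [0, 0, 0.9, 0, 0, 0, -1], [0, 0, 0.7, 0, 0, 0, -1], [0.506, -0.594, 0, 0, 0, 0.019, -1], [0.506, -0.594, 0, 0, 0, 0.019, -1], [0.506, -0.594, 0, 0, 0, 0.019, -1], [0.506, -0.594, 0, 0, 0, 0.019, -1], [0.506, -0.594, 0, 0, 0, 0.019, -1], [0.506, -0.594, 0, 0, 0, 0.019, -1], [0, 0, -0.56, 0, 0, 0, -1], [0, 0, -0.56, 0, 0, 0, -1]]])

```text
time_s: 21.0
position: [0.5823, -0.0267, 0.1934]
tcp_rot: [[-0.067, 0.998, 0.003], [0.998, 0.067, -0.001], [-0.001, 0.003, -1.0]]
force: [-1.0, -0.1, -2.6]
opening: 0.059
```

play_rows(plan=[[[0, 0, 0, 0, 0, 0, -1], [0, 0, 0, 0, 0, 0, -1], [0, 0, 0, 0, 0, 0, -1]]])

```text
time_s: 21.3
position: [0.582, -0.0251, 0.1951]
tcp_rot: [[-0.069, 0.998, 0.003], [0.998, 0.069, -0.001], [-0.001, 0.003, -1.0]]
force: [-0.4, 0.5, -2.6]
opening: 0.052
```

```bash
python3 - <<'E'
from h import *
np.set_printoptions(precision=4,suppress=True)
C,im,s=snap("wrist","w8.png");y=s["tcp_rot"][:,1];print(s["position"],np.degrees(np.arctan2(y[1],y[0])),s["force"],s["opening"])
for c,a,m in comps(im,masks(im)["blue"],40):
    E=ends(m);print("peg",E,onz(C,E[0],.15),onz(C,E[1],.165),onz(C,c,.1575))
cv2.imwrite("pics/s8.png",capture("side")[:,:,::-1])
E
```

```text
[ 0.582  -0.0251  0.1951] 3.9658568109099916 [-0.3503  0.51   -2.5771] 0.052338301885370433
peg (array([357.5468,  25.975 ]), array([456.3321,  33.5955]), np.float64(10.848880325156989)) [0.5969 0.0999 0.15  ] [0.651 0.096 0.165] [0.6252 0.098  0.1575]
peg (array([435.6114, 221.1537]), array([350.5526, 229.5147]), np.float64(8.118312174678865)) [ 0.6646 -0.0196  0.15  ] [ 0.6031 -0.0244  0.165 ] [ 0.6336 -0.022   0.1575]
```

play_rows(plan=[[[0.21, 0.014, 0, 0, 0, 0, -1], [0.21, 0.014, 0, 0, 0, 0, -1], [0.21, 0.014, -0.04, 0, 0, 0, -1], [0.21, 0.014, -0.06, 0, 0, 0, -1], [0.21, 0.014, -0.06, 0, 0, 0, -1], [0.21, 0.014, -0.06, 0, 0, 0, -1], [0, 0, 0, 0, 0, 0, -1], [0, 0, 0, 0, 0, 0, -1]]])

```text
time_s: 22.2
position: [0.6438, -0.0209, 0.1819]
tcp_rot: [[-0.069, 0.998, -0.002], [0.998, 0.069, 0.0], [0.0, -0.002, -1.0]]
force: [-0.9, 0.5, -2.2]
opening: 0.056
```

play_rows(plan=[[[0, 0, -0.06, 0, 0, 0, -1], [0, 0, -0.06, 0, 0, 0, -1], [0, 0, -0.02, 0, 0, 0, -1], [0, 0, 0, 0, 0, 0, -1]]])

```text
time_s: 22.6
position: [0.6438, -0.021, 0.1769]
tcp_rot: [[-0.069, 0.998, 0.0], [0.998, 0.069, -0.0], [-0.0, 0.0, -1.0]]
force: [-1.9, 1.3, 4.0]
opening: 0.056
```

```bash
python3 - <<'E'
from h import *
w=capture("wrist")[:,230:630,::-1]
s=cv2.resize(capture("side")[130:230,300:400,::-1],(400,400),interpolation=cv2.INTER_CUBIC)
cv2.imwrite("pics/m9.png",np.hstack([w,s]))
E
```

```text
(no output)
```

View pics/m9.png

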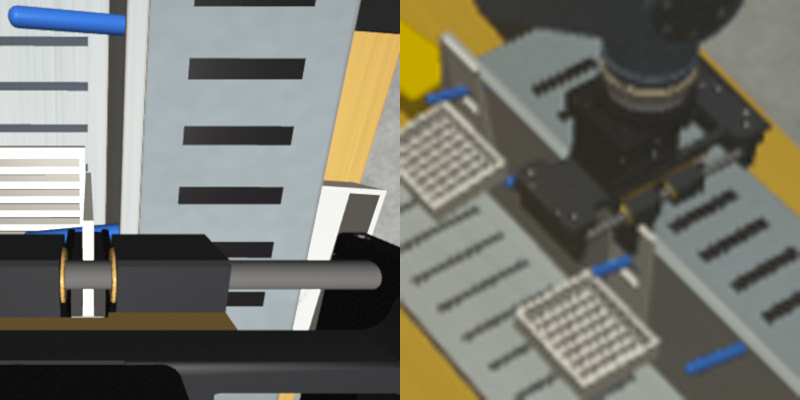

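The peg goes through tray 2's eye and takes the weight. I release and rise.

play_rows(plan=[[[0, 0, 0, 0, 0, 0, -0.8], [0, 0, 0, 0, 0, 0, -0.7], [0, 0, 0, 0, 0, 0, -0.5], [0, 0, 0, 0, 0, 0, -0.3], [0, 0, 0, 0, 0, 0, -0.2], [0, 0, 0, 0, 0, 0, -0.1], [0, 0, 0, 0, 0, 0, 0], [0, 0, 0, 0, 0, 0, 0], [0, 0, 0, 0, 0, 0, 0], [0, 0, 0.2, 0, 0, 0, 0], [0, 0, 0.5, 0, 0, 0, 0], [0, 0, 0.9, 0, 0, 0, 0]]])

```text
time_s: 23.9
position: [0.6419, -0.0206, 0.2536]
tcp_rot: [[-0.069, 0.998, -0.008], [0.998, 0.069, 0.002], [0.002, -0.008, -1.0]]
force: [0.7, -0.1, 0.6]
opening: 0.495
```

play_rows(plan=[[[-0.2, -0.64, 0.1, 0, 0, 0.0373, 1], [-0.2, -0.64, 0.1, 0, 0, 0.0373, 1], [-0.2, -0.64, 0.1, 0, 0, 0.0373, 1], [-0.2, -0.64, 0.1, 0, 0, 0.0373, 1], [-0.25, -0.64, 0, 0, 0, 0.0373, 1], [-0.25, -0.64, 0, 0, 0, 0.0373, 1], [-0.25, -0.64, 0, 0, 0, 0.0373, 1], [-0.25, -0.64, 0, 0, 0, 0.0373, 1], [-0.25, -0.64, 0, 0, 0, 0.0373, 1], [-0.25, -0.64, 0, 0, 0, 0.0373, 1], [-0.2, -0.64, 0, 0, 0, 0.0373, 1], [-0.2, 0, 0, 0, 0, 0.0373, 1]]])

```text
time_s: 25.1
position: [0.5085, -0.3778, 0.2763]
tcp_rot: [[-0.996, 0.095, 0.002], [0.095, 0.996, -0.004], [-0.002, -0.004, -1.0]]
force: [0.4, 1.3, -0.1]
opening: 1.002
```

play_rows(plan=[[[0, 0, 0, 0, 0, 0, 1], [0, 0, 0, 0, 0, 0, 1]]])

```text
time_s: 25.3
position: [0.5093, -0.3728, 0.2761]
tcp_rot: [[-0.995, 0.098, 0.001], [0.098, 0.995, -0.0], [-0.001, 0.0, -1.0]]
force: [-0.5, 0.0, 0.1]
opening: 0.996
```

```bash
python3 - <<'E'
from h import *
np.set_printoptions(precision=4,suppress=True)
C,im,s=snap("wrist","w9.png");y=s["tcp_rot"][:,1];print(s["position"],np.degrees(np.arctan2(y[1],y[0])),s["joint_positions"])
hsv=cv2.cvtColor(im,cv2.COLOR_RGB2HSV);u,v=proj(C,(.5074,-.3744,.1))
for c,a,m in comps(im,(hsv[...,1]<30)&(hsv[...,2]>215),60):
    if abs(c[0]-u)<60 and abs(c[1]-v)<60:
        E=[onz(C,x,.12)[:2] for x in ends(m)[:2]];d=E[1]-E[0];print(c,a,E,np.degrees(np.arctan2(d[1],d[0])))
for k in("green","red"):
  for c,a,m in comps(im,masks(im)[k],15):print(k,c,a,onz(C,c,.07 if k=="red" else .089))
S,i2,_=snap("side","s9.png");T,i3,_=snap("top","t9.png")
a=cv2.resize(i2[130:230,290:390,::-1],(400,400),interpolation=cv2.INTER_CUBIC);b=cv2.resize(i3[140:240,220:420,::-1],(400,200),interpolation=cv2.INTER_CUBIC)
c=cv2.resize(i3[220:300,150:310,::-1],(400,200))
cv2.imwrite("pics/m10.png",np.hstack([a,np.vstack([b,c])]))
E
```

```text
[ 0.5093 -0.3728  0.2761] 84.35292749780304 [ -46.349    27.6926   77.5789    0.0315   74.6967 -130.7103]
[314.4493 170.2029] 138 [array([ 0.4772, -0.3737]), array([ 0.504 , -0.3758])] -4.504694889432901
green [314.614   91.0798] 702 [ 0.4117 -0.3668  0.089 ]
red [315. 136.] 39 [ 0.4596 -0.3714  0.07  ]
```

View pics/m10.png

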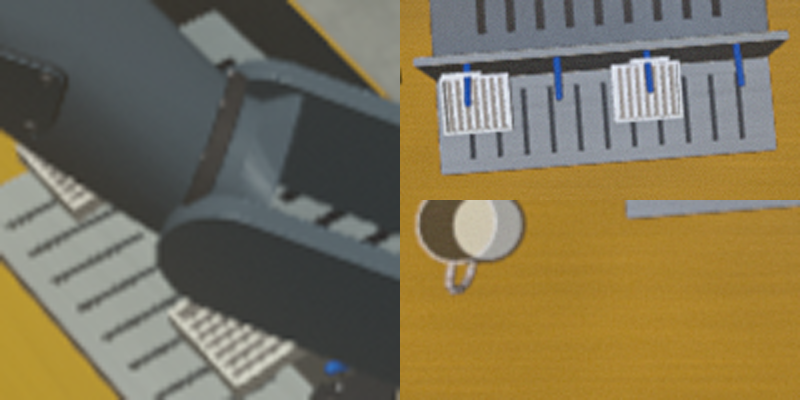

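Both trays hang with a peg through the eye, and no other tray is left. So the setting is 4 clicks: 96° clockwise. Now I grip the dial.

play_rows(plan=[[[-0.04, -0.04, -0.9, 0, 0, 0, 0.3], [0, 0, -0.9, 0, 0, 0, 0.3], [0, 0, -0.9, 0, 0, 0, 0.3], [0, 0, -0.6, 0, 0, 0, 0.3], [0, 0, -0.49, 0, 0, 0, 0.3], [0, 0, 0, 0, 0, 0, -1], [0, 0, 0, 0, 0, 0, -1], [0, 0, 0, 0, 0, 0, -1], [0, 0, 0, 0, 0, 0, -1], [0, 0, 0, 0, 0, 0, -1], [0, 0, 0, 0, 0, 0, -1], [0, 0, 0, 0, 0, 0, -1]]])

```text
time_s: 26.65
position: [0.5074, -0.376, 0.0871]
tcp_rot: [[-0.995, 0.096, 0.001], [0.096, 0.995, -0.002], [-0.001, -0.002, -1.0]]
force: [-0.5, -1.1, 4.1]
opening: 0.182
```

play_rows(plan=[[[0, 0, 0, 0, 0, 0, -1], [0, 0, 0, 0, 0, 0, -1], [0, 0, 0, 0, 0, 0, -1], [0, 0, 0, 0, 0, 0, -1], [0, 0, 0, 0, 0, 0, -1]]])

```text
time_s: 27.15
position: [0.5074, -0.376, 0.0871]
tcp_rot: [[-0.995, 0.096, 0.001], [0.096, 0.995, -0.002], [-0.001, -0.002, -1.0]]
force: [-1.7, -1.0, 5.3]
opening: 0.182
```

play_rows(plan=[[[0, 0, 0, 0, 0, -0.0445, -1], [0, 0, 0, 0, 0, -0.0445, -1], [0, 0, 0, 0, 0, -0.0445, -1], [0, 0, 0, 0, 0, -0.0445, -1], [0, 0, 0, 0, 0, -0.0445, -1], [0, 0, 0, 0, 0, -0.0445, -1], [0, 0, 0, 0, 0, -0.0445, -1], [0, 0, 0, 0, 0, -0.0445, -1], [0, 0, 0, 0, 0, -0.0445, -1], [0, 0, 0, 0, 0, -0.0445, -1], [0, 0, 0, 0, 0, -0.0445, -1], [0, 0, 0, 0, 0, -0.0445, -1]]])

```text
time_s: 28.35
position: [0.5071, -0.3762, 0.0871]
tcp_rot: [[0.206, 0.978, 0.0], [0.978, -0.206, -0.002], [-0.002, 0.001, -1.0]]
force: [-1.7, -1.8, 6.5]
opening: 0.182
```

play_rows(plan=[[[0, 0, 0, 0, 0, 0, -1], [0, 0, 0, 0, 0, 0, -1], [0, 0, 0, 0, 0, 0, -1]]])

```text
time_s: 28.65
position: [0.5071, -0.3762, 0.0871]
tcp_rot: [[0.201, 0.98, 0.0], [0.98, -0.201, -0.002], [-0.002, 0.001, -1.0]]
force: [-2.6, -1.8, 5.8]
opening: 0.183
```

play_rows(plan=[[[0, 0, 0, 0, 0, 0, 0.3], [0, 0, 0, 0, 0, 0, 0.3], [0, 0, 0, 0, 0, 0, 0.3], [0, 0, 0, 0, 0, 0, 0.3], [0, 0, 0, 0, 0, 0, 0.3], [0, 0, 0.5, 0, 0, 0, 0], [0, 0, 0.9, 0, 0, 0, -1], [0, 0, 0.9, 0, 0, 0, -1], [0, 0, 0.9, 0, 0, 0, -1], [0, 0, 0.5, 0, 0, 0, -1], [0, 0, 0, 0, 0, 0, -1], [0, 0, 0, 0, 0, 0, -1]]])

```text
time_s: 29.85
position: [0.5069, -0.3747, 0.271]
tcp_rot: [[0.201, 0.98, 0.0], [0.98, -0.201, -0.0], [-0.0, 0.0, -1.0]]
force: [-0.1, 0.7, -0.6]
opening: 0.087
```

```bash
python3 - <<'E'
from h import *
np.set_printoptions(precision=4,suppress=True)
C,im,s=snap("wrist","w10.png");y=s["tcp_rot"][:,1];print(s["position"],np.degrees(np.arctan2(y[1],y[0])),s["joint_positions"])
hsv=cv2.cvtColor(im,cv2.COLOR_RGB2HSV);u,v=map(int,proj(C,(.5074,-.3744,.1)))
for c,a,m in comps(im,(hsv[...,1]<30)&(hsv[...,2]>215),60):
    if abs(c[0]-u)<60 and abs(c[1]-v)<60:
        E=[onz(C,x,.12)[:2] for x in ends(m)[:2]];d=E[1]-E[0];print(c,a,E,np.degrees(np.arctan2(d[1],d[0])))
for c,a,m in comps(im,masks(im)["green"],15):print(c,a,onz(C,c,.089))
cv2.imwrite("pics/m11.png",cv2.resize(im[max(0,v-80):v+80,max(0,u-130):u+70,::-1],(500,400)))
E
```

```text
[ 0.5069 -0.3747  0.271 ] -11.604568708475696 [-46.6143  27.9098  78.0459   0.0015  74.041  -35.0102]
[318.     173.6953] 128 [array([ 0.5121, -0.3476]), array([ 0.5067, -0.3736])] -101.6282111215201
[235.8641 190.4688] 640 [ 0.4124 -0.3663  0.089 ]
```

View pics/m11.png

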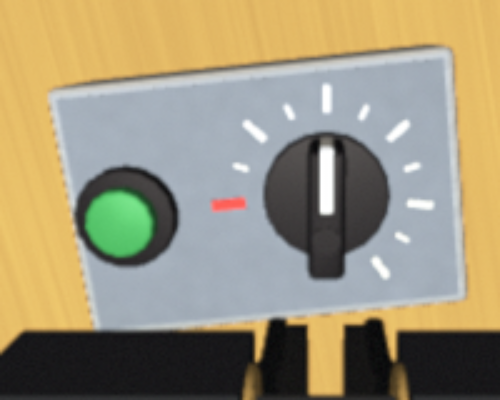

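The pointer stands on the second long mark, θ ≈ 96°, which is 4 clicks. Next is the button.

play_rows(plan=[[[-0.63, 0.06, 0, 0, 0, 0, -1], [-0.63, 0.06, 0, 0, 0, 0, -1], [-0.63, 0.054, 0, 0, 0, 0, -1], [0, 0, -0.9, 0, 0, 0, -1], [0, 0, -0.9, 0, 0, 0, -1], [0, 0, -0.9, 0, 0, 0, -1], [0, 0, -0.6, 0, 0, 0, -1], [0, 0, -0.2, 0, 0, 0, -1], [0, 0, 0, 0, 0, 0, -1], [0, 0, 0, 0, 0, 0, -1]]])

```text
time_s: 30.9
position: [0.413, -0.3667, 0.0964]
tcp_rot: [[0.201, 0.98, 0.001], [0.98, -0.201, -0.001], [-0.001, 0.001, -1.0]]
force: [0.5, 0.1, -0.6]
opening: 0.006
```

play_rows(plan=[[[0, 0, -0.1, 0, 0, 0, -1], [0, 0, -0.08, 0, 0, 0, -1], [0, 0, -0.06, 0, 0, 0, -1], [0, 0, 0, 0, 0, 0, -1], [0, 0, 0, 0, 0, 0, -1]]])

```text
time_s: 31.4
position: [0.4138, -0.3678, 0.0863]
tcp_rot: [[0.201, 0.98, 0.003], [0.98, -0.201, -0.004], [-0.003, 0.004, -1.0]]
force: [0.7, -0.4, 10.2]
opening: 0.006
```

play_rows(plan=[[[0, 0, -0.04, 0, 0, 0, -1], [0, 0, 0, 0, 0, 0, -1], [0, 0, 0, 0, 0, 0, -1]]])

```text
time_s: 31.7
position: [0.4139, -0.3679, 0.0861]
tcp_rot: [[0.201, 0.98, 0.003], [0.98, -0.201, -0.005], [-0.004, 0.004, -1.0]]
force: [-2.0, 2.0, 22.5]
opening: 0.006
```

The button bottomed out at 22 N, so it was fully down. I lift off and take a last look at everything.

play_rows(plan=[[[0, 0, 0.3, 0, 0, 0, -1], [0, 0, 0.9, 0, 0, 0, -1], [0, 0, 0.9, 0, 0, 0, -1], [0, 0, 0.9, 0, 0, 0, -1], [0, 0, 0.9, 0, 0, 0, -1], [0, 0, 0.9, 0, 0, 0, -1], [0, 0, 0, 0, 0, 0, -1]]])

```text
time_s: 32.4
position: [0.4149, -0.3691, 0.3295]
tcp_rot: [[0.201, 0.98, 0.009], [0.98, -0.201, -0.012], [-0.01, 0.011, -1.0]]
force: [0.5, -2.4, -0.5]
opening: 0.007
```

play_rows(plan=[[[0.1, 0.75, 0, 0, 0, 0.044, -1], [0.1, 0.75, 0, 0, 0, 0.044, -1], [0.1, 0.75, 0, 0, 0, 0.044, -1], [0, 0.75, 0, 0, 0, 0.044, -1], [0, 0.75, 0, 0, 0, 0.044, -1], [0, 0.75, 0, 0, 0, 0.044, -1], [0, 0.75, 0, 0, 0, 0.044, -1], [-0.1, 0.75, 0, 0, 0, 0.044, -1], [-0.1, 0.75, 0, 0, 0, 0.044, -1], [-0.1, 0.75, 0, 0, 0, 0.044, -1], [0, 0.75, 0, 0, 0, 0.044, -1], [0, 0.75, 0, 0, 0, 0.044, -1]]])

```text
time_s: 33.6
position: [0.4115, 0.0852, 0.3216]
tcp_rot: [[-0.994, 0.109, -0.001], [0.109, 0.994, -0.0], [0.001, -0.0, -1.0]]
force: [1.2, 0.1, 0.7]
opening: 0.007
```

play_rows(plan=[[[0, 0, 0, 0, 0, 0, -1], [0, 0, 0, 0, 0, 0, -1], [0, 0, 0, 0, 0, 0, -1]]])

```text
time_s: 33.9
position: [0.4124, 0.0829, 0.3218]
tcp_rot: [[-0.993, 0.116, -0.001], [0.116, 0.993, -0.001], [0.0, -0.001, -1.0]]
force: [0.9, -0.5, -0.3]
opening: 0.007
```

```bash
python3 - <<'E'
from h import *
np.set_printoptions(precision=4,suppress=True)
C,im,s=snap("wrist","w11.png");S,i2,_=snap("side","s11.png");T,i3,_=snap("top","t11.png");print(s["position"],s["qvel"],s["force"])
for n,i in(("top",i3),("side",i2)):
  K=cam(n)
  for c,a,m in comps(i,masks(i)["green"],15):print(n,"green",c,a,onz(K,c,.089))
print(tri([(T,comps(i3,masks(i3)["green"],15)[0][0]),(S,comps(i2,masks(i2)["green"],15)[0][0])]))
a=cv2.resize(i2[120:350,240:440,::-1],(400,460),interpolation=cv2.INTER_AREA);w=cv2.resize(im[:,:,::-1],(400,250));b=cv2.resize(i3[130:290,150:500,::-1],(400,183))
o=np.zeros((460,800,3),np.uint8);o[:,:400]=a;o[:250,400:]=w;o[250:433,400:]=b;cv2.imwrite("pics/m12.png",o)
E
```

```text
[0.4124 0.0829 0.3218] [-1.0793  0.0763 -0.2038  0.1916  0.0237 -0.0259] [ 0.9109 -0.484  -0.3271]
top green [467.7982 257.2632] 114 [ 0.4118 -0.366   0.089 ]
side green [356.8776 322.1837] 98 [ 0.4133 -0.3654  0.089 ]
(array([ 0.4123, -0.3657,  0.0905]), np.float64(0.000513535738463255))
```

View pics/m12.png

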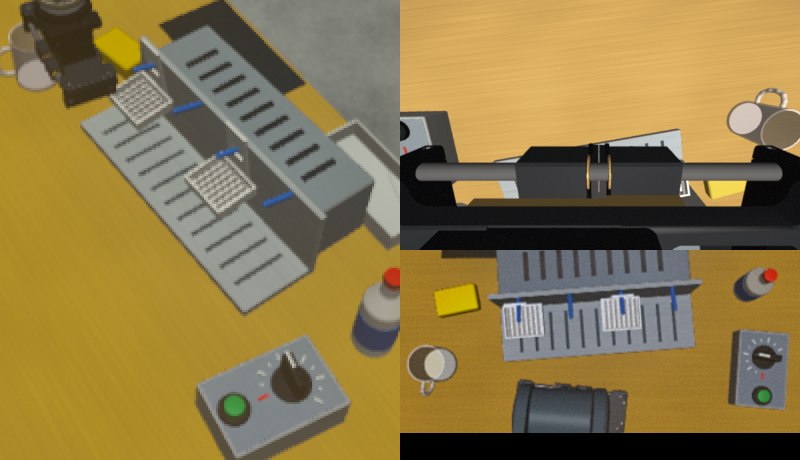

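Both trays hang on pegs with their basins out. The dial is at 4 clicks and the button is up again (z ≈ 0.0905, pixels as at the start). The bystanders look where they were. Handing in.

```bash
python3 -c "
from rig import *
print(hand_in(), read_state()['time_s'])"
```

```text
the job is handed in; nothing more can be done
the job is handed in; nothing more can be done
```

The job is done and handed in at about 34 s of robot time; the hand-in reports no verdict. I turned the dial from 8 clicks back to off. Then I hung both trays, one on the peg at y ≈ 0.22 and one on the peg at y ≈ -0.02. With two trays hung, I set the timer to 4 clicks and pressed the green button until it bottomed out at about 22 N, then let it go.

Last checks:
- **Dial:** the pointer read about 96° (4 clicks) just after I set it, and still pointed there in the last pictures.
- **Trays:** the side and top pictures show both hanging with a peg through the eye and the basin facing out. I checked this by eye and did not measure the tilt.
- **Button:** up again, top at z ≈ 0.0905 and at the same pixels as at the start.
- **Bystanders:** the jug, cleaner bottle and sponge look unmoved.
- **Other white trays:** the two flat ones by the machine have no back plate, so I left them as scenery.

One measurement disagreed: triangulating the tray plate tops from the side camera gave 0.126–0.165 m, because my pixel picks were poor. Two wrist views gave 0.124–0.130 m, close to the 0.128 m in the text, and I used those.

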